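# Build a single-speed stack on a rear hub

## Robot

A 7-joint arm with a two-finger parallel gripper is mounted at the origin on a cart in front of the work surface, level with it; the furniture and walls round the work are solid. World frame = base frame: x ahead of the robot, y to its left, z up, the work surface at z = 0. Lengths are in m, angles in rad, forces in N, time in s.
With the tool pointing down it reaches from about 0.425 to 0.875 m from the base axis. Payload 4.7 kg.
Tool frame: the origin (TCP) lies at the very end of the fingers, on their centre line; the grasp point (between the pads) lies behind it (ctrl.tcp_to_grasp is the z of the grasp point in the tool frame, in m); z points along the fingers, y is the line along which they close (so a half turn about z gives the same grasp; the last joint's range is limited). The gripper opens to 87 mm and grips with 3 to 60 N. Pads are 19 mm wide; open, the fingers measure 117 mm over their backs; the gripper's body (75 mm by 190 mm) begins 51 mm behind the grasp point.
Start: joints at [-1.184, 0.321, -0.07, 1.45, 0.023, 1.371, -0.057], TCP at [0.237, 0.605, 0.223] pointing down, gripper open.
Joint ranges: [-2.86, 2.86], [-0.3, 2.09], [-1.38, 1.24], [0.06, 2.45], [-1.56, 4.7], [0.09, 2.05], [-2.69, 2.69]. Speed limits (rad/s): [2.57, 2.57, 3.14, 3.14, 3.14, 3.14, 3.14].

## Interface

Orientations are given as a rotation vector (axis times angle).
In Python, from bench import ctrl gives the robot as it stands.
- The arm moves only by the tool step_arm, never from a script. Its argument "targets" is a list of rows, each a list of 7 numbers: the shift along the world's x, y, z in cm, then the turn, a rotation vector about the world's x, y, z in degrees, then the opening, from 0 (shut) to 1 (fully open). A call has exactly 5 rows; each row shifts and turns the commanded pose from where the row before left it; what a row does not reach is not made up. A row lasts 1/12 s, in which the tool goes at most 41.7 mm and 7.16 degrees, less where a joint would pass 70% of its speed; a pose out of reach is approached as far as the arm can. A call with a gripper value outside its range is refused whole. The fingers move at their own pace and stop on an object; "force" is the grip in N (left out, the last holds). Time passes only in rows, so rows that do not move let the fingers close, or fill a call up. It gives the time, the measured TCP pose, the force, the opening and the grip force at its end, in the units of the state.
- ctrl.get_state(): the state, without advancing time (a new reading comes with each control period).
- ctrl.get_image(name): name is "side" or "top"; returns (picture, depth): 384x512x3 uint8, red, green, blue; 384x512 float32, m along the optical axis (not along the pixel's ray), 0 where there is no reading.
- ctrl.camera_params(name): a dict with "intrinsics" (3x3 intrinsics, pixels), "rvec" (rotation vector, rad) and "tvec" (3), from world to camera coordinates, as OpenCV has them. Camera axes: x right, y down, z forward; pixel columns grow to the right and rows downward; lengths in m; the calibration is good to about 2 mm. A picture is of the moment at which its call begins. camera_params takes no time and is no camera call.
- ctrl.close_job(): hands the job in; it is judged then, once.
The state is a dict: "time": time; "joint_positions": joint angles; "qd": joint speeds; "joint_torque": joint torques, N m; "position": TCP position; "tool_rot": TCP orientation; "ft_force": force on the tool from outside, world axes, zero at the start; "torque": the same for the moment, N m; "grip_width": opening from 0.0 (shut) to 1.0 (fully open); "grip_force": force on a finger pad.
Only numpy, scipy, OpenCV 4.12 (cv2) and the standard library are available. Lean on these libraries where they do the work, as an engineer would, in place of code of your own. Each camera call takes 0.05 s, during which the arm holds its last target. There are 200 camera calls.

## Task

Make up the single-speed set on the upright rear hub: slide the tall spacer down over the freehub body, the cog on top of it with its boss up, then the short spacer on top of the cog so that the cog sits between the two, then the lockring with its skirt in the freehub's mouth, and finally stand the lockring tool nose-down in the lockring, ready for the wrench. Every part must sit fully down on the one below it; the middle-height spacer is left over and stays where it lies.

Things in the scene. Friction and masses are not known exactly. Their poses are not given: they have to be found in the camera images.
- rear_hub: target, fixed: silver bicycle hub upright in a round dark foot (76 mm wide, 13 high), spoke flange 58 mm wide up to height 54.5 mm; on top the dark freehub body, a post of diameter 34.4 mm from a shoulder at height 60 mm to its mouth at 95 mm, rim tapered over the top 5 mm to diameter 30. Mouth: bore 28 mm wide, 9 deep. Origin on the axis at table height, z up; yaw does not matter
- tall_spacer: plain aluminium ring, outside diameter 44 mm, bore 37.8 mm, 19 mm high: the highest of the three rings. Lies flat; origin at the centre of its underside, z along its axis. Goes first, over the freehub body down to the shoulder (origin then 60 mm above the table)
- cog: steel cog, 14 teeth, 63 mm wide over the teeth, bore 37.8 mm: toothed plate 4 mm thick at the bottom, above it a smooth round boss of diameter 44 mm up to 11 mm height (grip across the boss). Lies flat, boss up; origin at the centre of its underside, z along its axis. Goes on the tall spacer (origin then at 79 mm)
- short_spacer: plain aluminium ring, outside diameter 44 mm, bore 37.8 mm, only 7 mm high: the lowest of the three rings. Lies flat; origin at the centre of its underside, z along its axis. Goes on the cog (origin then at 90 mm)
- middle_spacer: plain aluminium ring, outside diameter 44 mm, 13 mm high: the left-over one, not to be used or moved. Origin at the centre of its underside. (Mind the frame's fixed black seat post, 27 mm thick, high over the far part of the table: from its free end at x 0.60, y 0.20, z 0.78 m down to x 0.72, y 0.12, z 0.53; draw the arm in when swinging across)
- lockring: dark steel lockring: flange 46 mm wide, 5 mm thick (6 to 11 mm height) on a thin skirt of diameter 24.8 mm, hole of diameter 22 mm right through. Stands on its skirt; origin at the centre of the skirt's underside, z along its axis. Flange goes on the short spacer, skirt in the freehub's mouth (origin then at 91 mm, flange top at 102)
- lockring_tool: steel lockring tool, 34 mm high, stands on its round nose (diameter 19 mm, 9 long, tapered tip); above it a collar of diameter 28.6 mm (9 to 12 mm height) and a hexagon 24 mm across flats (12 to 34 mm; x axis square to a pair of flats). Origin at the centre of the nose's underside. Nose goes in the lockring's hole, collar on its flange (origin then at 93 mm)
Mind the look-alikes: they are no part of the job. What is shaped like the short_spacer but yellow is not meant.

How it is judged:
On the way, in this order (a step that is already met when the one before it is completed fails the run):
1. the tall spacer sits on the freehub's shoulder (horizontal distance between tall_spacer and rear_hub below 0.005 m and z of tall_spacer in the frame of rear_hub between 0.057 and 0.063 m and angle between tall_spacer's own z axis and vertical below 0.12 rad), for 0.2 s.
2. the cog sits on the tall spacer, boss up (horizontal distance between cog and rear_hub below 0.005 m and z of cog in the frame of rear_hub between 0.076 and 0.082 m and angle between cog's own z axis and vertical below 0.12 rad), for 0.2 s.
3. the short spacer sits on the cog (horizontal distance between short_spacer and rear_hub below 0.005 m and z of short_spacer in the frame of rear_hub between 0.087 and 0.093 m and angle between short_spacer's own z axis and vertical below 0.12 rad), for 0.2 s.
4. the lockring sits on the short spacer, skirt in the mouth (horizontal distance between lockring and rear_hub below 0.005 m and z of lockring in the frame of rear_hub between 0.088 and 0.094 m and angle between lockring's own z axis and vertical below 0.12 rad), for 0.2 s.
5. the lockring tool stands in the lockring (horizontal distance between lockring_tool and rear_hub below 0.005 m and z of lockring_tool in the frame of rear_hub between 0.09 and 0.096 m and angle between lockring_tool's own z axis and vertical below 0.12 rad), for 0.2 s.
At the end, for the whole second after the job is handed in: Up the hub: tall spacer, cog (boss up), short spacer, lockring (skirt in the mouth), tool in the lockring; each within 5 mm of the axis and 3 mm of its seated height, tilted under 0.12 rad, released, at rest. Middle spacer within 20 mm of where it lay (all of step 1 and all of step 2 and all of step 3 and all of step 4 and all of step 5 and linear speed of each of tall_spacer, cog, short_spacer, lockring, lockring_tool below 0.02 m/s and angular speed of each of tall_spacer, cog, short_spacer, lockring, lockring_tool below 0.3 rad/s and distance of middle_spacer from where it was at the start of the episode below 0.02 m); the robot touches nothing.
It fails at once if the left-over middle spacer is moved by more than 20 mm (distance of middle_spacer from where it was at the start of the episode above 0.02 m).
It also fails if it takes over 109 s, if anything falls off the work surface, if the arm or the gripper's body presses on something with over 40 N, if the wrist force passes 120 N, or if a joint passes its speed limit or range.

## Working session

There is one attempt and no reset: what is moved stays moved. The work goes in short steps, Python scripts to look and compute and a tool call to move; the robot and the scene stay as the last step left them, time stands still between calls to the robot, and variables do not carry over. Pictures are saved under pics/ and viewed, at most 14 in all, crops included, and the job is handed in when it is done.

Besides the shell and the picture viewer there is one more tool, called after "Request:" as name(argument=value, ...), one argument or row to a line, values as JSON. step_arm: Moves the arm, as the interface text tells. Its arguments: {"type":"object","properties":{"targets":{"type":"array"},"force":{"type":"number"}},"required":["targets"]}

```bash
ls; mkdir -p pics; cat > h.py <<'E'
import numpy as np, cv2
from bench import ctrl
def cam(n):
    p=ctrl.camera_params(n); R=cv2.Rodrigues(np.array(p["rvec"],float))[0]
    return np.array(p["intrinsics"],float),R,np.array(p["tvec"],float).ravel()
def ray(n,u,v,z):
    K,R,t=cam(n); d=R.T@np.linalg.solve(K,[u,v,1.]); c=-R.T@t
    return c+d*(z-c[2])/d[2]
def cloud(n,dep):
    K,R,t=cam(n); v,u=np.mgrid[:384,:512]
    P=np.stack([(u-K[0,2])/K[0,0]*dep,(v-K[1,2])/K[1,1]*dep,dep],-1)
    return (P-t)@R
def proj(n,p):
    K,R,t=cam(n); q=K@(R@np.array(p)+t); return q[:2]/q[2]
E
python3 - <<'E'
from h import *
for n in("top","side"):
    im,d=ctrl.get_image(n); np.savez(f"{n}0.npz",im=im,d=d); cv2.imwrite(f"pics/{n}0.png",im[:,:,::-1])
    K,R,t=cam(n); print(n,K.tolist(),-R.T@t,R[2])
s=ctrl.get_state(); print({k:np.round(v,3) for k,v in s.items()}, ctrl.tcp_to_grasp)
E
```

```text
pics
top [[359.0809137552192, 0.0, 257.49725685891315], [0.0, 359.0809137552192, 187.8304389447749], [0.0, 0.0, 1.0]] [0.26904612 0.21022487 0.86472755] [ 0.15930224  0.01146142 -0.98716333]
side [[435.69157798702713, 0.0, 253.98401097092784], [0.0, 435.69157798702713, 188.02602292360518], [0.0, 0.0, 1.0]] [ 0.27890403 -0.40776449  0.60177236] [ 0.17906867  0.75104805 -0.63550077]
{'time': np.float64(0.1), 'joint_positions': array([-1.184,  0.322, -0.07 ,  1.452,  0.023,  1.371, -0.057]), 'qd': array([ 0.   , -0.002, -0.   , -0.004,  0.   ,  0.002, -0.001]), 'joint_torque': array([-1.0000e-03, -4.9257e+01, -4.0600e-01, -3.1340e+01, -6.4000e-02,
        3.9000e-02,  0.0000e+00]), 'position': array([0.237, 0.605, 0.222]), 'tool_rot': array([-5.820e-01, -3.087e+00,  3.000e-03]), 'ft_force': array([-0.278,  0.362,  0.516]), 'torque': array([0.024, 0.001, 0.035]), 'grip_force': np.float64(0.0), 'grip_width': np.float64(1.0)} -0.0187
```

View pics/top0.png

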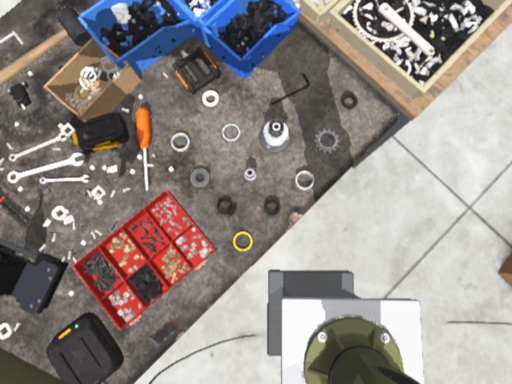

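View pics/side0.png

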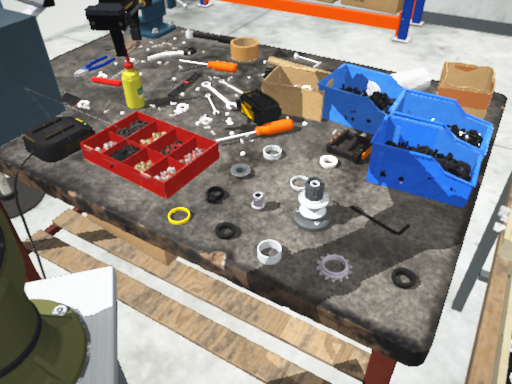

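The top view shows the hub at (276,134), cog at (327,140) and tool at (250,174). The ring candidates are (304,180), (180,141), (232,131), (210,98) and yellow (243,241). The dark lockring-like rings are (200,176), (226,205), (272,204) and (349,100). I'll enlarge these and measure their heights.

```bash
python3 - <<'E'
from h import *
T=np.load("top0.npz"); im=T["im"]; C=cloud("top",T["d"]); 
S=np.load("side0.npz"); CS=cloud("side",S["d"])
cv2.imwrite("pics/c1.png",cv2.resize(im[85:225,165:365,::-1],None,fx=4,fy=4,interpolation=cv2.INTER_CUBIC))
cv2.imwrite("pics/c2.png",cv2.resize(S["im"][140:290,200:400,::-1],None,fx=4,fy=4,interpolation=cv2.INTER_CUBIC))
for u,v in [(304,180),(180,141),(232,131),(210,98),(243,241),(200,176),(226,205),(272,204),(349,100),(327,140),(250,174),(276,134)]:
    p=ray("top",u,v,0.01); z=C[v-16:v+17,u-16:u+17].reshape(-1,3); z=z[np.hypot(*(z-p)[:,:2].T)<.035]
    k=CS.reshape(-1,3); k=k[(np.hypot(*(k-p)[:,:2].T)<.035)]
    print((u,v),p.round(3),"pct top",np.percentile(z[:,2],[5,20,50,80,90,95,99]).round(4),"side",np.percentile(k[:,2],[50,80,90,95,99]).round(4),len(k))
E
```

```text
(304, 180) [0.427 0.108 0.01 ] pct top [-0.0023 -0.0009  0.0006  0.003   0.0172  0.0191  0.0207] side [0.0018 0.0139 0.0188 0.0198 0.021 ] 895
(180, 141) [0.522 0.413 0.01 ] pct top [-0.0021 -0.001   0.0005  0.0029  0.0116  0.0134  0.0147] side [0.0008 0.0077 0.0124 0.0135 0.0151] 514
(232, 131) [0.549 0.285 0.01 ] pct top [-0.0026 -0.0012  0.0002  0.0022  0.0058  0.0074  0.0091] side [-0.5439  0.0012  0.0038  0.0068  0.0088] 782
(210, 98) [0.635 0.343 0.01 ] pct top [-0.0023 -0.0009  0.0004  0.009   0.0113  0.0124  0.0134] side [0.0015 0.0103 0.0119 0.0126 0.0135] 431
(243, 241) [0.28  0.253 0.01 ] pct top [-0.0024 -0.0012  0.0002  0.0017  0.0041  0.0069  0.0088] side [0.001  0.0032 0.0065 0.0079 0.0093] 689
(200, 176) [0.434 0.36  0.01 ] pct top [-0.0021 -0.0007  0.0013  0.0107  0.0117  0.0125  0.0137] side [-0.0001  0.0095  0.0115  0.0123  0.0134] 802
(226, 205) [0.364 0.295 0.01 ] pct top [-0.0023 -0.001   0.0002  0.0025  0.0121  0.0137  0.0151] side [-0.5436  0.0018  0.0096  0.0131  0.0153] 1219
(272, 204) [0.368 0.185 0.01 ] pct top [-0.0022 -0.001   0.0005  0.0084  0.0111  0.0121  0.0133] side [0.0009 0.0086 0.0115 0.0123 0.0132] 884
(349, 100) [ 0.632 -0.006  0.01 ] pct top [-0.0022 -0.0008  0.0009  0.0089  0.0111  0.0119  0.0136] side [0.0013 0.0102 0.0117 0.0124 0.0135] 1057
(327, 140) [0.528 0.051 0.01 ] pct top [-0.0022 -0.0008  0.0008  0.0039  0.0088  0.011   0.0126] side [0.0016 0.0063 0.0107 0.0117 0.0126] 955
(250, 174) [0.441 0.239 0.01 ] pct top [-0.0023 -0.001   0.0004  0.0033  0.018   0.034   0.036 ] side [0.0003 0.0109 0.0148 0.0332 0.0355] 1001
(276, 134) [0.542 0.176 0.01 ] pct top [0.0123 0.025  0.0572 0.0874 0.0907 0.0925 0.0953] side [0.0359 0.0789 0.0895 0.0922 0.0953] 1388
```

View pics/c1.png

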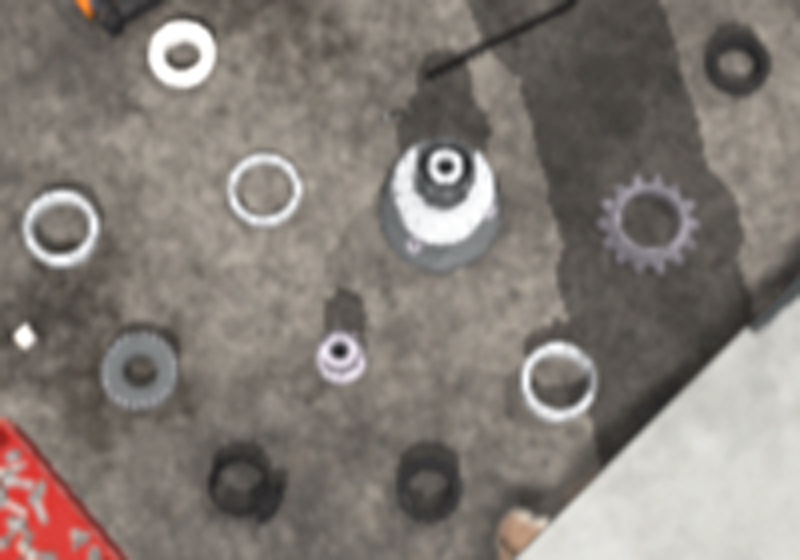

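View pics/c2.png

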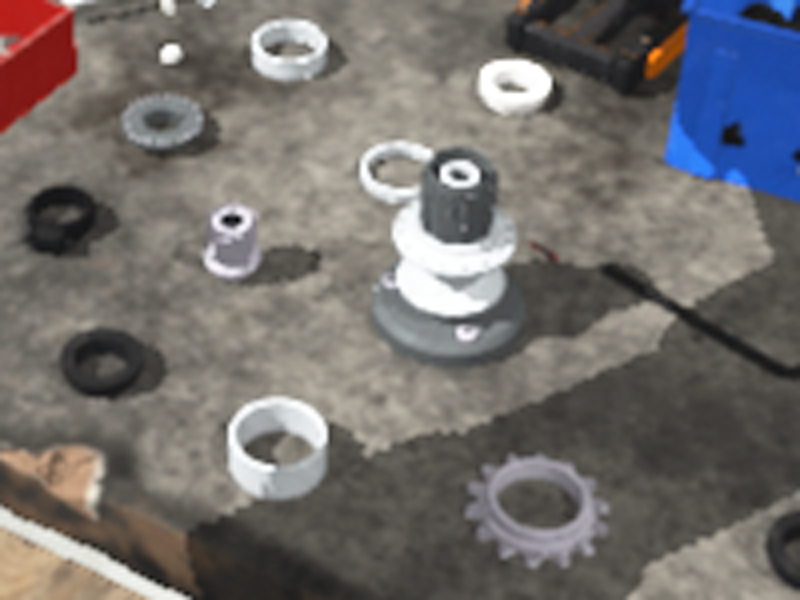

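Heights identify the rings:
- **Tall spacer:** (304,180), 19 mm.
- **Middle spacer:** (180,141), 13 mm, which must be left alone.
- **Short spacer:** (232,131), 7 mm and aluminium. The 7 mm ring at (243,241) is yellow, so it is excluded.
- **Lockring:** (200,176), about 46 mm wide on a skirt with a small hole. The dark rings at (226,205), (272,204) and (349,100) are about 37 mm, and the white one at (210,98) has the wrong colour.

The crops confirm this. Next I'll take precise centres.

```bash
cat >> h.py <<'E'
from scipy.optimize import least_squares
def fitc(P,c0,r0,r1):
    """centre of points that should lie in annulus r0..r1 (r0==r1: circle)"""
    m=(r0+r1)/2; h=(r1-r0)/2
    f=lambda c:(lambda d:np.sign(d-m)*np.maximum(abs(d-m)-h*.5,0))(np.hypot(P[:,0]-c[0],P[:,1]-c[1]))
    return least_squares(f,c0,loss="soft_l1",f_scale=.001).x
def annulus(n,d,c0,z0,z1,r0,r1):
    P=cloud(n,d)[d>0]; c=np.array(c0,float)
    for _ in range(4):
        r=np.hypot(P[:,0]-c[0],P[:,1]-c[1]); Q=P[(r<r1+.004)&(r>max(r0-.006,0))&(P[:,2]>z0)&(P[:,2]<z1)]
        c=fitc(Q,c,r0,r1)
    return c,len(Q)
E
cat > m.py <<'E'
from h import *
D={}
for n in("top","side"):
    ds=[np.load(f"{n}0.npz")["d"]]
    for i in range(3): im,d=ctrl.get_image(n); ds.append(d)
    D[n]=np.median(ds,0).astype(np.float32); np.savez(f"{n}1.npz",im=im,d=D[n])
O=dict(tall=((.427,.108),.0165,.022,.0189,.022),cog_boss=((.528,.051),.008,.014,.0189,.022),short=((.549,.285),.0045,.01,.0189,.022),
 lock=((.434,.36),.008,.014,.011,.023),tool_hex=((.441,.239),.031,.037,.005,.0127),hub_post=((.54,.176),.064,.088,.0172,.0172),hub_rim=((.54,.176),.0915,.098,.014,.016),foot=((.54,.176),.008,.0155,.029,.038),flange=((.54,.176),.050,.0565,.017,.029))
for k,a in O.items():
    print(k,*[(n,a_[0].round(4),a_[1]) for n in D for a_ in [annulus(n,D[n],*a)]])
P=np.vstack([cloud(n,D[n])[D[n]>0] for n in D]); c=np.array((.54,.176))
for _ in range(5):
    r=np.hypot(*(P[:,:2]-c).T); Q=P[(P[:,2]>.064)&(P[:,2]<.088)&(abs(r-.0172)<.006)]; c=fitc(Q,c,.0172,.0172)
print("post both",c,len(Q))
for n in D:
  for z in [(.31,.235)]: pass
  t=cloud(n,D[n])[D[n]>0]; t=t[(abs(t[:,0]-.5)<.02)&(abs(t[:,1]-.25)<.02)]; print(n,"table",np.median(t[:,2]).round(4))
E
python3 m.py
```

```text
tall ('top', array([0.4276, 0.1083]), 72) ('side', array([0.4257, 0.1065]), 142)
cog_boss ('top', array([0.5298, 0.0505]), 77) ('side', array([0.5278, 0.0488]), 157)
short ('top', array([0.5485, 0.2888]), 75) ('side', array([0.5465, 0.2871]), 66)
lock ('top', array([0.4321, 0.3611]), 220) ('side', array([0.4298, 0.3587]), 182)
tool_hex ('top', array([0.4436, 0.2394]), 52) ('side', array([0.4391, 0.2415]), 62)
hub_post ('top', array([0.5395, 0.1726]), 49) ('side', array([0.534 , 0.1789]), 199)
hub_rim ('top', array([0.5352, 0.1797]), 46) ('side', array([0.5342, 0.1782]), 84)
foot ('top', array([0.5378, 0.1797]), 251) ('side', array([0.5342, 0.1793]), 384)
flange ('top', array([0.5346, 0.1799]), 156) ('side', array([0.5327, 0.1761]), 168)
post both [0.5341869  0.17884574] 275
top table -0.0001
side table 0.0004
```

Request:
step_arm(
  targets=[
    [1.26, -3.32, -0.4, 0, 0, -4.58, 1],
    [1.26, -3.32, -0.4, 0, 0, -4.58, 1],
    [1.26, -3.32, -0.4, 0, 0, -4.58, 1],
    [1.26, -3.32, -0.4, 0, 0, -4.58, 1],
    [1.26, -3.32, -0.4, 0, 0, -4.58, 1],
  ],
)

```text
time: 0.82
position: [0.3002, 0.4378, 0.2025]
tool_rot: [1.189, 2.908, 0.001]
ft_force: [0.1, -0.4, 0.1]
grip_width: 1.001
grip_force: 0.0
```

Request:
step_arm(
  targets=[
    [1.26, -3.32, -0.4, 0, 0, -4.58, 1],
    [1.26, -3.32, -0.4, 0, 0, -4.58, 1],
    [1.26, -3.32, -0.4, 0, 0, -4.58, 1],
    [1.26, -3.32, -0.4, 0, 0, -4.58, 1],
    [1.26, -3.32, -0.4, 0, 0, -4.58, 1],
  ],
)

```text
time: 1.23
position: [0.3631, 0.2717, 0.1827]
tool_rot: [1.743, 2.614, 0.001]
ft_force: [0.1, -0.0, 0.7]
grip_width: 1.001
grip_force: 0.0
```

Request:
step_arm(
  targets=[
    [1.26, -3.32, -0.4, 0, 0, -4.58, 1],
    [1.26, -3.32, -0.4, 0, 0, -4.58, 1],
    [1.26, -3.32, -0.4, 0, 0, -4.58, 1],
    [1.26, -3.32, -0.4, 0, 0, -4.58, 1],
    [1.26, -3.32, -0.4, 0, 0, -4.58, 1],
  ],
)

```text
time: 1.65
position: [0.4261, 0.1057, 0.1628]
tool_rot: [2.227, 2.216, 0.002]
ft_force: [0.7, -0.2, -0.5]
grip_width: 1.0
grip_force: 0.0
```

```bash
cat > ov.py <<'E'
from h import *
out=[]
for n,c in(("top",(.5352,.1797)),("side",(.5342,.1784))):
    im=np.load(f"{n}1.npz")["im"][:,:,::-1]; u,v=proj(n,(*c,.06)).astype(int); f=8
    w=im[v-40:v+35,u-25:u+25]; w=cv2.resize(w,None,fx=f,fy=f,interpolation=cv2.INTER_CUBIC)
    for r,z,col in((.015,.095,(0,0,255)),(.0172,.09,(0,255,255)),(.0172,.06,(0,255,0)),(.029,.0545,(255,0,0)),(.038,.013,(255,0,255))):
        p=np.array([proj(n,(c[0]+r*np.cos(a),c[1]+r*np.sin(a),z)) for a in np.linspace(0,6.283,60)])
        cv2.polylines(w,[((p-[u-25,v-40]+.5)*f).astype(np.int32)],True,col,1)
    out.append(w)
cv2.imwrite("pics/ov.png",np.hstack(out))
s=ctrl.get_state(); print(s["time"],s["position"].round(4),s["tool_rot"].round(3))
E
python3 ov.py
```

```text
1.65 [0.4261 0.1057 0.1628] [2.227e+00 2.216e+00 2.000e-03]
```

View pics/ov.png

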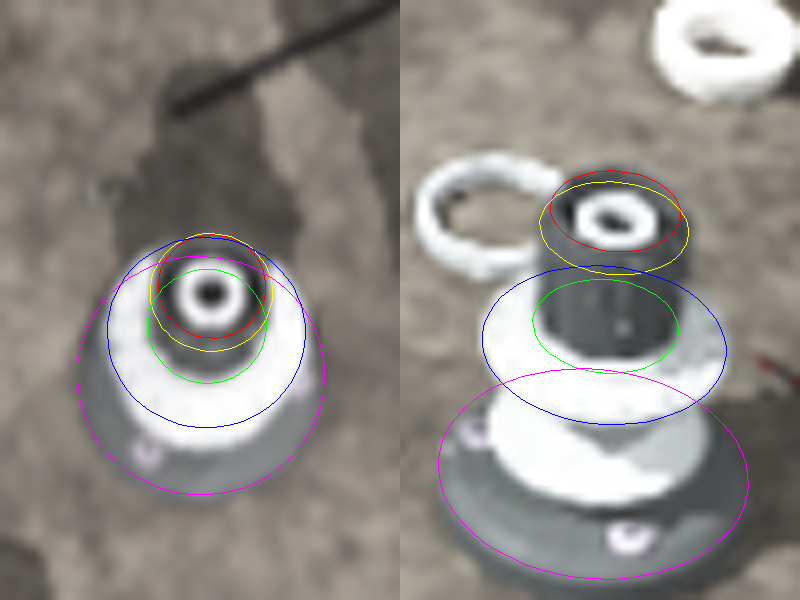

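The overlay shows the fitted circles matching the hub in both views, with its axis at about top pixel (276,134). The hub is near (0.534–0.535, 0.1785). Now I'll pick the tall spacer.

Request:
step_arm(
  targets=[
    [0.05, 0.1, -3, 0, 0, 0, 1],
    [0, 0, -4, 0, 0, 0, 1],
    [0, 0, -4, 0, 0, 0, 1],
    [0, 0, -3.5, 0, 0, 0, 1],
    [0, 0, -1.3, 0, 0, 0, 1],
  ],
)

```text
time: 2.07
position: [0.4229, 0.1069, 0.0005]
tool_rot: [-2.221, -2.219, 0.01]
ft_force: [-2.9, -0.6, 13.4]
grip_width: 0.995
grip_force: 8.1
```

Request:
step_arm(
  targets=[
    [0, 0, 0, 0, 0, 0, 0.4],
    [0, 0, 0, 0, 0, 0, 0.4],
    [0, 0, 0, 0, 0, 0, 0.4],
    [0, 0, 0, 0, 0, 0, 0.4],
    [0, 0, 0, 0, 0, 0, 0.4],
  ],
  force=15,
)

```text
time: 2.48
position: [0.4267, 0.1087, 0.0052]
tool_rot: [2.222, 2.22, 0.002]
ft_force: [-0.2, 0.1, -0.2]
grip_width: 0.706
grip_force: 0.0
```

Request:
step_arm(
  targets=[
    [0, 0, 0, 0, 0, 0, 0.4],
    [0, 0, 0, 0, 0, 0, 0.4],
    [0, 0, 0, 0, 0, 0, 0.4],
    [0, 0, 0, 0, 0, 0, 0.4],
    [0, 0, 0, 0, 0, 0, 0.4],
  ],
)

```text
time: 2.9
position: [0.4264, 0.1085, 0.0048]
tool_rot: [2.222, 2.22, 0.001]
ft_force: [-0.6, 0.4, 2.0]
grip_width: 0.489
grip_force: 15.0
```

Request:
step_arm(
  targets=[
    [0, 0, 1, 0, 0, 0, 0.4],
    [0, 0, 3, 0, 0, 0, 0.4],
    [0, 0, 4, 0, 0, 0, 0.4],
    [0, 0, 3, 0, 0, 0, 0.4],
    [1, 0.6, 1, 0, 0, 0, 0.4],
  ],
  force=25,
)

```text
time: 3.32
position: [0.4378, 0.1142, 0.1297]
tool_rot: [2.223, 2.218, 0.01]
ft_force: [1.2, 0.4, -0.9]
grip_width: 0.488
grip_force: 25.0
```

Request:
step_arm(
  targets=[
    [2.5, 1.6, 0, 0, 0, 0, 0.4],
    [2.8, 1.9, 0, 0, 0, 0, 0.4],
    [2.5, 1.6, 0, 0, 0, 0, 0.4],
    [1.5, 1, -0.5, 0, 0, 0, 0.4],
    [0.5, 0.4, -0.5, 0, 0, 0, 0.4],
  ],
)

```text
time: 3.73
position: [0.5364, 0.1813, 0.1151]
tool_rot: [2.22, 2.221, 0.003]
ft_force: [0.2, -0.2, 0.5]
grip_width: 0.484
grip_force: 25.0
```

Request:
step_arm(
  targets=[
    [0, 0, 0, 0, 0, 0, 0.4],
    [0, 0, 0, 0, 0, 0, 0.4],
    [0, 0, 0, 0, 0, 0, 0.4],
    [0, 0, 0, 0, 0, 0, 0.4],
    [0, 0, 0, 0, 0, 0, 0.4],
  ],
)

```text
time: 4.15
position: [0.5338, 0.1788, 0.1151]
tool_rot: [-2.223, -2.219, -0.001]
ft_force: [0.4, 0.3, 0.1]
grip_width: 0.488
grip_force: 25.0
```

```bash
python3 - <<'E'
from h import *
out=[]
for n in("top","side"):
    im,d=ctrl.get_image(n); np.savez(f"{n}2.npz",im=im,d=d); u,v=proj(n,(.534,.178,.1)).astype(int)
    out.append(cv2.resize(im[v-50:v+50,u-45:u+45,::-1],None,fx=4.4,fy=4.4,interpolation=cv2.INTER_CUBIC))
cv2.imwrite("pics/t1.png",np.hstack(out)); s=ctrl.get_state(); print(s["position"].round(4),s["tool_rot"].round(3),s["grip_width"],s["ft_force"].round(2))
E
```

```text
[0.534  0.1791 0.115 ] [-2.223e+00 -2.220e+00 -1.000e-03] 0.48822764203412433 [-0.24  0.07 -0.61]
```

View pics/t1.png

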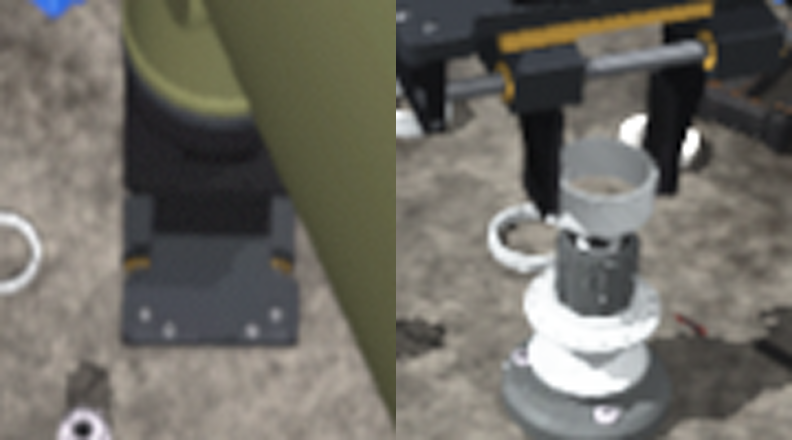

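```bash
cat > ring.py <<'E'
from h import *
import sys
def wall(n,d,c0,z0,z1,r,tol=.005):
    P=cloud(n,d)[d>0]; c=np.array(c0,float)
    for _ in range(5):
        q=np.hypot(*(P[:,:2]-c).T); Q=P[(P[:,2]>z0)&(P[:,2]<z1)&(abs(q-r)<tol)&(abs(P[:,0]-c[0])<r*.85)]; c=fitc(Q,c,r,r)
    return c,len(Q)
def rowedges(im,v,u0,thr,dark=False):
    g=im[v].astype(float).mean(-1); 
    return g[u0-20:u0+20].round()
E
python3 - <<'E'
from ring import *
d=np.median([ctrl.get_image("side")[1] for _ in range(4)],0); im=np.load("side2.npz")["im"]
P=cloud("side",d)[d>0]; q=P[(np.hypot(P[:,0]-.536,P[:,1]-.178)<.03)&(P[:,2]>.1)&(P[:,2]<.145)]
print(np.percentile(q[:,2],[2,50,98]))
print("ring",wall("side",d,(.536,.178),.112,.126,.022)); print("top ann",annulus("side",d,(.536,.178),.126,.135,.0189,.022))
print("post",wall("side",d,(.5345,.1785),.064,.088,.0172))
d0=np.load("side1.npz")["d"];print("post0",wall("side",d0,(.5345,.1785),.064,.088,.0172), "tall0",wall("side",d0,(.4257,.1065),.003,.016,.022))
# silhouettes: ring rows and post rows
for name,z,r in(("ring",.118,.022),("post",.078,.0172)):
    u,v=proj("side",(.5342,.1784-r,z)); u=int(round(u)); v=int(round(v)); print(name,u,v, im[v,u-24:u+25].mean(-1).astype(int).tolist(), proj("side",(.5342,.1784,z)))
E
```

```text
[0.1119725  0.12401429 0.14344607]
ring (array([0.53276315, 0.17668444]), 226)
top ann (array([0.53280001, 0.17663942]), 146)
post (array([0.53420433, 0.17896417]), 145)
post0 (array([0.53412943, 0.17882821]), 155) tall0 (array([0.42429979, 0.10577223]), 196)
ring 320 179 [114, 122, 123, 121, 124, 122, 111, 182, 206, 185, 217, 232, 231, 216, 170, 146, 151, 156, 158, 160, 161, 163, 168, 170, 169, 168, 169, 166, 161, 150, 137, 136, 142, 142, 132, 118, 116, 122, 129, 128, 122, 116, 112, 113, 118, 117, 112, 117, 119] [315.32831581 171.98905907]
post 317 195 [139, 146, 145, 143, 150, 198, 235, 240, 246, 250, 246, 228, 161, 87, 89, 105, 101, 97, 96, 94, 87, 84, 88, 79, 71, 71, 71, 66, 67, 75, 142, 182, 183, 183, 180, 158, 136, 132, 128, 130, 134, 129, 128, 129, 131, 136, 139, 138, 135] [313.82644559 188.91546296]
```

```bash
python3 - <<'E'
from ring import *
d=np.load("side2.npz")["d"]; im=np.load("side2.npz")["im"]
C=cloud("side",d); n="side"
M=(C[...,2]>.108)&(C[...,2]<.138)&(np.hypot(C[...,0]-.534,C[...,1]-.178)<.035)
br=im.mean(-1)>75
for v in range(150,184,3):
    u=np.where((M&br)[v])[0]
    if len(u): print(v,u.min(),u.max(),C[v,u.min()].round(3),C[v,u.max()].round(3), "axis",)
print(proj(n,(.534,.178,.1)),[proj(n,(.5342,.1784,z)).round(1).tolist() for z in (.06,.09,.11,.129)])
f=8;u0,v0=290,140
w=cv2.resize(im[v0:v0+70,u0:u0+60,::-1],None,fx=f,fy=f,interpolation=cv2.INTER_CUBIC)
for c,col in (((.5342,.1784),(0,0,255)),((.5328,.1767),(0,255,0))):
  for r,z in((.022,.1105),(.022,.1295),(.0189,.1295),(.0172,.09)):
    p=np.array([proj(n,(c[0]+r*np.cos(a),c[1]+r*np.sin(a),z)) for a in np.linspace(0,6.283,60)])
    cv2.polylines(w,[((p-[u0,v0]+.5)*f).astype(np.int32)],True,col,1)
cv2.imwrite("pics/t2.png",w)
E
```

```text
162 307 324 [0.524 0.197 0.129] [0.554 0.189 0.129] axis
165 306 333 [0.521 0.192 0.127] [0.563 0.168 0.135] axis
168 297 328 [0.503 0.191 0.124] [0.554 0.169 0.13 ] axis
171 297 328 [0.503 0.191 0.118] [0.556 0.171 0.121] axis
174 299 326 [0.503 0.178 0.12 ] [0.548 0.161 0.123] axis
177 300 326 [0.502 0.17  0.119] [0.55  0.165 0.113] axis
180 306 324 [0.513 0.169 0.111] [0.544 0.158 0.113] axis
[314.61465338 179.88597657] [[313.2, 196.2], [314.3, 183.9], [315.0, 175.5], [315.8, 167.1]]
```

View pics/t2.png

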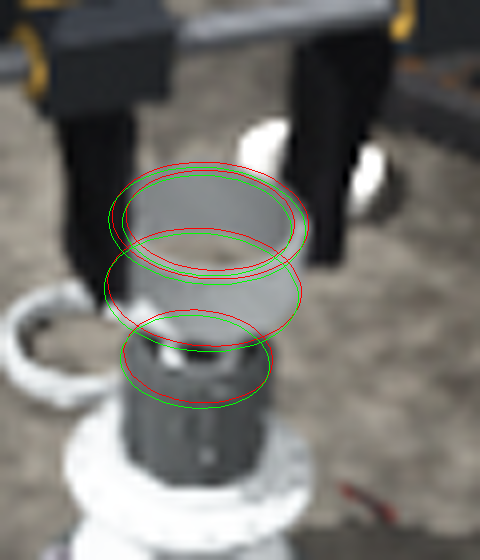

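The picture shows the ring's lower front edge at about (200,347) and its right edge at about (303,230). Both lie on the red hub-axis circles, so the ring is centred within about 1 mm. I'll lower it.

Request:
step_arm(
  targets=[
    [0, 0, -0.5, 0, 0, 0, 0.4],
    [0, 0, -0.5, 0, 0, 0, 0.4],
    [0, 0, -0.4, 0, 0, 0, 0.4],
    [0, 0, -0.4, 0, 0, 0, 0.4],
    [0, 0, -0.4, 0, 0, 0, 0.4],
  ],
)

```text
time: 4.87
position: [0.534, 0.1793, 0.0918]
tool_rot: [-2.223, -2.22, 0.001]
ft_force: [-0.2, -0.5, -0.1]
grip_width: 0.483
grip_force: 25.0
```

Request:
step_arm(
  targets=[
    [0, 0, -0.4, 0, 0, 0, 0.4],
    [0, 0, -0.4, 0, 0, 0, 0.4],
    [0, 0, -0.4, 0, 0, 0, 0.4],
    [0, 0, 0, 0, 0, 0, 0.4],
    [0, 0, 0, 0, 0, 0, 0.4],
  ],
)

```text
time: 5.28
position: [0.5342, 0.1793, 0.0804]
tool_rot: [-2.223, -2.22, 0.001]
ft_force: [1.0, 0.3, -1.0]
grip_width: 0.486
grip_force: 25.0
```

Request:
step_arm(
  targets=[
    [0, 0, -0.4, 0, 0, 0, 0.4],
    [0, 0, -0.4, 0, 0, 0, 0.4],
    [0, 0, -0.4, 0, 0, 0, 0.4],
    [0, 0, -0.3, 0, 0, 0, 0.4],
    [0, 0, 0, 0, 0, 0, 0.4],
  ],
)

```text
time: 5.7
position: [0.5341, 0.1793, 0.0652]
tool_rot: [-2.222, -2.22, 0.001]
ft_force: [0.3, -1.4, -0.4]
grip_width: 0.492
grip_force: 25.0
```

Request:
step_arm(
  targets=[
    [0, 0, 0, 0, 0, 0, 0.7],
    [0, 0, 0, 0, 0, 0, 0.7],
    [0, 0, 0, 0, 0, 0, 0.7],
    [0, 0, 1, 0, 0, 0, 0.7],
    [0, 0, 2.5, 0, 0, 0, 0.7],
  ],
)

```text
time: 6.12
position: [0.5317, 0.1784, 0.0983]
tool_rot: [-2.221, -2.219, 0.01]
ft_force: [-0.1, 0.1, -0.6]
grip_width: 0.685
grip_force: 0.0
```

Request:
step_arm(
  targets=[
    [0, 0, 2.5, 0, 0, 0, 1],
    [0, -1, 2.5, 0, 0, 0, 1],
    [0, -3, 0.5, 0, 0, 0, 1],
    [0, -4, 0, 0, 0, 0, 1],
    [-0.5, -3.5, 0, 0, 0, 0, 1],
  ],
)

```text
time: 6.53
position: [0.5305, 0.0629, 0.1576]
tool_rot: [2.22, 2.22, 0.004]
ft_force: [1.0, -1.1, -0.7]
grip_width: 0.965
grip_force: 0.0
```

```bash
cat > look.py <<'E'
from ring import *
import sys
k=sys.argv[1]; out=[]
for n in("top","side"):
    im,d=ctrl.get_image(n); np.savez(f"{n}{k}.npz",im=im,d=d); u,v=proj(n,(.534,.178,.08)).astype(int)
    out.append(cv2.resize(im[v-50:v+50,u-45:u+45,::-1],None,fx=4.4,fy=4.4,interpolation=cv2.INTER_CUBIC))
cv2.imwrite(f"pics/k{k}.png",np.hstack(out)); s=ctrl.get_state(); print(s["time"],s["position"].round(4),s["tool_rot"].round(3),s["grip_width"],s["ft_force"].round(2))
E
python3 look.py 3
```

```text
6.6333 [0.5293 0.0565 0.157 ] [ 2.232e+00  2.207e+00 -1.000e-03] 0.9835861840066318 [-0.04 -0.11 -0.2 ]
```

View pics/k3.png

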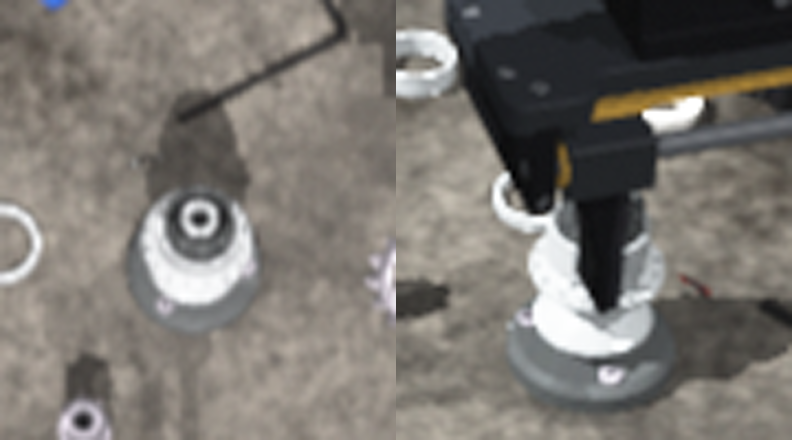

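The view shows the tall ring round the post base, top crop about (197,235). I'll check its height while moving over the cog.

Request:
step_arm(
  targets=[
    [0, -0.9, 0, 0, 0, 0, 1],
    [0, -0.5, -1, 0, 0, 0, 1],
    [0, 0, -3, 0, 0, 0, 1],
    [0, 0, -3, 0, 0, 0, 1],
    [0, 0, -2.5, 0, 0, 0, 1],
  ],
)

```text
time: 7.05
position: [0.5286, 0.0512, 0.0585]
tool_rot: [-2.22, -2.222, 0.001]
ft_force: [0.0, 0.4, 0.9]
grip_width: 0.997
grip_force: 0.0
```

Request:
step_arm(
  targets=[
    [0, 0, -2, 0, 0, 0, 1],
    [0, 0, -1.5, 0, 0, 0, 1],
    [0, 0, -0.7, 0, 0, 0, 1],
    [0, 0, 0, 0, 0, 0, 0.8],
    [0, 0, 0, 0, 0, 0, 0.7],
  ],
)

```text
time: 7.47
position: [0.5294, 0.0508, 0.0185]
tool_rot: [2.222, 2.221, -0.001]
ft_force: [-0.3, 0.0, 0.3]
grip_width: 0.916
grip_force: 0.0
```

```bash
python3 - <<'E'
from ring import *
s=ctrl.get_state(); print(s["time"],s["position"].round(4),s["tool_rot"].round(3),s["ft_force"].round(2))
d=np.load("top3.npz")["d"]; print(annulus("top",d,(.535,.179),.074,.085,.0189,.022))
P=cloud("top",d)[d>0]; r=np.hypot(P[:,0]-.535,P[:,1]-.179); q=P[(r>.0195)&(r<.0215)&(P[:,2]>.05)]; print(np.percentile(q[:,2],[10,30,50,70,90]).round(4),len(q))
E
```

```text
7.4667 [0.5294 0.0508 0.0185] [ 2.222e+00  2.221e+00 -1.000e-03] [-0.34  0.01  0.34]
(array([0.53588912, 0.17869416]), 92)
[0.0747 0.0771 0.0787 0.0792 0.0803] 34
```

Request:
step_arm(
  targets=[
    [0, -0.1, -0.6, 0, 0, 0, 0.7],
    [0, 0, -0.4, 0, 0, 0, 0.7],
    [0, 0, -0.3, 0, 0, 0, 0.7],
    [0, 0, 0, 0, 0, 0, 0.6],
    [0, 0, 0, 0, 0, 0, 0.4],
  ],
)

```text
time: 7.88
position: [0.5293, 0.0494, 0.0056]
tool_rot: [2.223, 2.22, 0.0]
ft_force: [-0.1, -0.2, 0.2]
grip_width: 0.626
grip_force: 0.0
```

Request:
step_arm(
  targets=[
    [0, 0, 0, 0, 0, 0, 0.4],
    [0, 0, 0, 0, 0, 0, 0.4],
    [0, 0, 0, 0, 0, 0, 0.4],
    [0, 0, 0, 0, 0, 0, 0.4],
    [0, 0, 0, 0, 0, 0, 0.4],
  ],
)

```text
time: 8.3
position: [0.5295, 0.0494, 0.0058]
tool_rot: [2.222, 2.22, 0.001]
ft_force: [0.4, 0.0, 2.6]
grip_width: 0.48
grip_force: 25.0
```

Request:
step_arm(
  targets=[
    [0, 0, 0.3, 0, 0, 0, 0.4],
    [0, 0, 0.7, 0, 0, 0, 0.4],
    [0, 0, 1, 0, 0, 0, 0.4],
    [0, 0, 0, 0, 0, 0, 0.4],
    [0, 0, 0, 0, 0, 0, 0.4],
  ],
  force=30,
)

```text
time: 8.72
position: [0.5302, 0.0496, 0.0267]
tool_rot: [2.222, 2.22, 0.003]
ft_force: [0.1, 0.5, -1.0]
grip_width: 0.476
grip_force: 30.0
```

Request:
step_arm(
  targets=[
    [0, 0, 1.5, 0, 0, 0, 0.4],
    [0, 0, 2.5, 0, 0, 0, 0.4],
    [0, 0, 3, 0, 0, 0, 0.4],
    [0, 0, 2, 0, 0, 0, 0.4],
    [0, 1, 1, 0, 0, 0, 0.4],
  ],
)

```text
time: 9.13
position: [0.5309, 0.0575, 0.1285]
tool_rot: [2.224, 2.214, 0.005]
ft_force: [0.4, 0.4, -0.9]
grip_width: 0.478
grip_force: 30.0
```

Request:
step_arm(
  targets=[
    [0.1, 2.5, 0, 0, 0, 0, 0.4],
    [0.1, 3.4, 0, 0, 0, 0, 0.4],
    [0.1, 3, 0, 0, 0, 0, 0.4],
    [0.1, 2, 0, 0, 0, 0, 0.4],
    [0.05, 1, 0, 0, 0, 0, 0.4],
  ],
)

```text
time: 9.55
position: [0.5323, 0.1832, 0.1245]
tool_rot: [-2.215, -2.225, 0.001]
ft_force: [0.5, 0.9, -0.4]
grip_width: 0.481
grip_force: 30.0
```

Request:
step_arm(
  targets=[
    [0, 0, -0.5, 0, 0, 0, 0.4],
    [0, 0, -0.5, 0, 0, 0, 0.4],
    [0, 0, 0, 0, 0, 0, 0.4],
    [0, 0, 0, 0, 0, 0, 0.4],
    [0, 0, 0, 0, 0, 0, 0.4],
  ],
)

```text
time: 9.97
position: [0.5339, 0.1766, 0.1155]
tool_rot: [2.225, 2.217, -0.001]
ft_force: [-0.0, -0.0, -0.5]
grip_width: 0.479
grip_force: 30.0
```

```bash
cat > ovr.py <<'E'
# overlay circles about hub axis on the side view; args: tag, then r,z pairs
from ring import *
import sys
k=sys.argv[1]; n="side"; im,d=ctrl.get_image(n); np.savez(f"{n}{k}.npz",im=im,d=d)
c=(.5342,.1784); f=8;u0,v0=285,135
w=cv2.resize(im[v0:v0+70,u0:u0+65,::-1],None,fx=f,fy=f,interpolation=cv2.INTER_CUBIC)
for a in sys.argv[2:]:
    r,z=map(float,a.split(",")); p=np.array([proj(n,(c[0]+r*np.cos(a),c[1]+r*np.sin(a),z)) for a in np.linspace(0,6.283,60)])
    cv2.polylines(w,[((p-[u0,v0]+.5)*f).astype(np.int32)],True,(0,0,255),1)
cv2.imwrite(f"pics/o{k}.png",w); s=ctrl.get_state(); print(s["time"],s["position"].round(4),s["tool_rot"].round(3),s["grip_width"],s["ft_force"].round(2))
E
python3 ovr.py 4 .0315,.1125 .022,.1195 .0172,.09
```

```text
10.0167 [0.534  0.177  0.1157] [ 2.225  2.218 -0.   ] 0.4805546177053996 [ 0.11  0.29 -1.15]
```

View pics/o4.png

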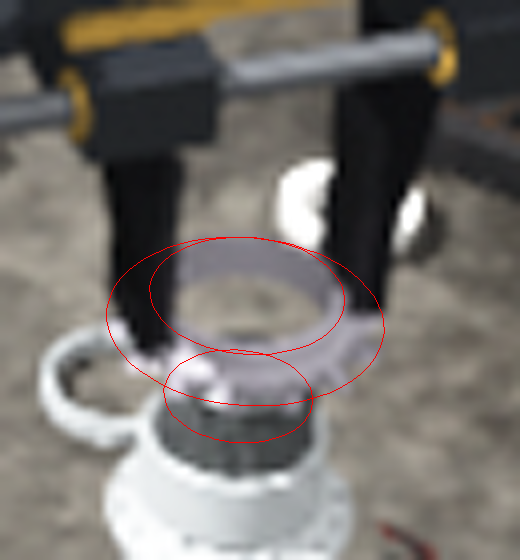

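The cog's teeth edge at (380,325) and front at about (245,405) follow the hub-axis circle, so I'll lower it.

Request:
step_arm(
  targets=[
    [0.03, 0.1, -0.4, 0, 0, 0, 0.4],
    [0, 0, -0.4, 0, 0, 0, 0.4],
    [0, 0, -0.4, 0, 0, 0, 0.4],
    [0, 0, -0.4, 0, 0, 0, 0.4],
    [0, 0, -0.3, 0, 0, 0, 0.4],
  ],
)

```text
time: 10.43
position: [0.5338, 0.1792, 0.0958]
tool_rot: [-2.222, -2.22, 0.001]
ft_force: [0.6, 1.1, -1.6]
grip_width: 0.479
grip_force: 30.0
```

Request:
step_arm(
  targets=[
    [0, 0, -0.4, 0, 0, 0, 0.4],
    [0, 0, -0.3, 0, 0, 0, 0.4],
    [0, 0, -0.2, 0, 0, 0, 0.4],
    [0, 0, 0, 0, 0, 0, 0.4],
    [0, 0, 0, 0, 0, 0, 0.4],
  ],
)

```text
time: 10.85
position: [0.5341, 0.1793, 0.0875]
tool_rot: [2.223, 2.22, -0.0]
ft_force: [0.3, -0.6, 0.2]
grip_width: 0.479
grip_force: 30.0
```

Request:
step_arm(
  targets=[
    [0, -0.05, -0.15, 0, 0, 0, 0.4],
    [0, 0, -0.1, 0, 0, 0, 0.4],
    [0, 0, 0, 0, 0, 0, 0.4],
    [0, 0, 0, 0, 0, 0, 0.7],
    [0, 0, 0, 0, 0, 0, 0.7],
  ],
)

```text
time: 11.27
position: [0.5342, 0.1789, 0.0853]
tool_rot: [2.222, 2.22, 0.001]
ft_force: [0.3, -0.4, 0.3]
grip_width: 0.561
grip_force: 0.0
```

Request:
step_arm(
  targets=[
    [0, 0, 0, 0, 0, 0, 0.7],
    [0, 0, 0.5, 0, 0, 0, 0.7],
    [0, 0, 1.5, 0, 0, 0, 0.7],
    [0, 0, 2.5, 0, 0, 0, 1],
    [0, 0.5, 2, 0, 0, 0, 1],
  ],
)

```text
time: 11.68
position: [0.5343, 0.1826, 0.1516]
tool_rot: [2.224, 2.218, -0.0]
ft_force: [0.9, -0.5, -0.0]
grip_width: 0.777
grip_force: 0.0
```

Request:
step_arm(
  targets=[
    [0.25, 2.5, 0, 0, 0, 0, 1],
    [0.3, 3, 0, 0, 0, 0, 1],
    [0.3, 2.5, 0, 0, 0, 0, 1],
    [0.3, 1.7, 0, 0, 0, 0, 1],
    [0.2, 0.7, 0, 0, 0, 0, 1],
  ],
)

```text
time: 12.1
position: [0.547, 0.2918, 0.1504]
tool_rot: [-2.217, -2.224, -0.002]
ft_force: [-0.7, -0.2, 1.1]
grip_width: 0.99
grip_force: 0.0
```

```bash
python3 look.py 5; python3 - <<'E'
from ring import *
for n in ("top","side"):
    d=np.load(n+"5.npz")["d"]; print(n,annulus(n,d,(.535,.179),.086,.0935,.0189,.022))
    P=cloud(n,d)[d>0]; r=np.hypot(P[:,0]-.535,P[:,1]-.179)
    for a,b in((.0195,.0215),(.024,.029)):
        q=P[(r>a)&(r<b)&(P[:,2]>.06)]; print(np.percentile(q[:,2],[10,30,50,70,90]).round(4),len(q))
E
```

```text
12.2 [0.5475 0.2891 0.1501] [ 2.22   2.223 -0.   ] 0.9982249358648488 [ 0.55 -0.36  0.14]
top (array([0.535, 0.179]), 0)Traceback (most recent call last):
  File "<stdin>", line 6, in <module>
    return _quantile_unchecked(
        a, q, axis, out, overwrite_input, method, keepdims, weights)
    return _ureduce(a,
                    func=_quantile_ureduce_func,
    ...<5 lines>...
                    overwrite_input=overwrite_input,
                    method=method)
    r = func(a, **kwargs)
    result = _quantile(arr,
                       quantiles=q,
    ...<2 lines>...
                       out=out,
                       weights=wgt)
    slices_having_nans = np.isnan(arr[-1, ...])
                                  ~~~^^^^^^^^^
IndexError: index -1 is out of bounds for axis 0 with size 0
```

View pics/k5.png

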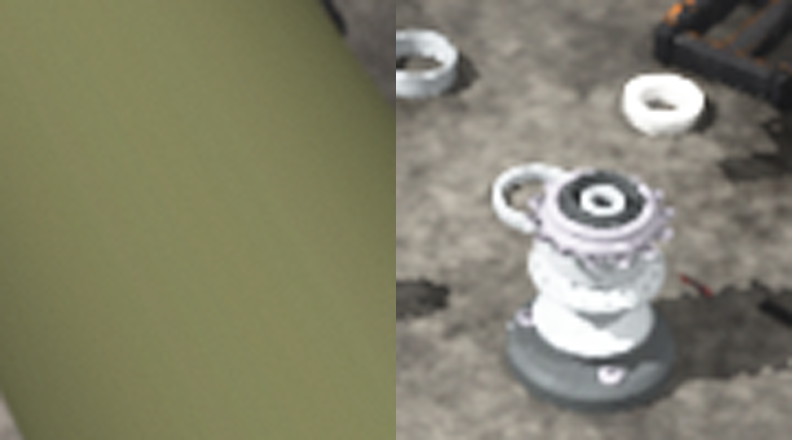

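The side crop shows the cog seated level with its boss up at (603,215). Now for the short spacer.

Request:
step_arm(
  targets=[
    [0, 0, -1.5, 0, 0, 0, 1],
    [0, 0, -3.5, 0, 0, 0, 1],
    [0, 0, -3.5, 0, 0, 0, 1],
    [0, 0, -2.5, 0, 0, 0, 0.8],
    [0, 0, -1.5, 0, 0, 0, 0.7],
  ],
)

```text
time: 12.62
position: [0.546, 0.2842, 0.0219]
tool_rot: [2.225, 2.217, -0.009]
ft_force: [-0.7, 0.0, -0.3]
grip_width: 0.917
grip_force: 0.0
```

Request:
step_arm(
  targets=[
    [0, 0, -0.8, 0, 0, 0, 0.7],
    [0, 0, 0, 0, 0, 0, 0.7],
    [0, 0, 0, 0, 0, 0, 0.7],
    [0, 0, 0, 0, 0, 0, 0.7],
    [0, 0, 0, 0, 0, 0, 0.7],
  ],
)

```text
time: 13.03
position: [0.5488, 0.2882, 0.0189]
tool_rot: [2.222, 2.219, 0.005]
ft_force: [0.6, -0.6, 0.8]
grip_width: 0.707
grip_force: 0.0
```

```bash
python3 - <<'E'
from ring import *
d=np.load("side5.npz")["d"]; P=cloud("side",d)[d>0]; r=np.hypot(P[:,0]-.5345,P[:,1]-.179)
print(annulus("side",d,(.5345,.179),.086,.0935,.0189,.022))
for a,b in((.0195,.0215),(.024,.029)):
    q=P[(r>a)&(r<b)&(P[:,2]>.06)]; print(np.percentile(q[:,2],[10,30,50,70,90]).round(4),len(q))
E
```

```text
(array([0.53213678, 0.17783701]), 212)
[0.0723 0.0854 0.089  0.0901 0.0911] 54
[0.0685 0.0794 0.0807 0.0819 0.0848] 157
```

Request:
step_arm(
  targets=[
    [0, 0, -0.7, 0, 0, 0, 0.7],
    [0, 0, -0.5, 0, 0, 0, 0.7],
    [0, 0, -0.3, 0, 0, 0, 0.7],
    [0, 0, -0.2, 0, 0, 0, 0.7],
    [0, 0, 0, 0, 0, 0, 0.6],
  ],
)

```text
time: 13.45
position: [0.5479, 0.2878, 0.0005]
tool_rot: [2.222, 2.22, 0.0]
ft_force: [0.6, -0.0, 2.7]
grip_width: 0.671
grip_force: 1.6
```

Request:
step_arm(
  targets=[
    [0, 0, 0, 0, 0, 0, 0.4],
    [0, 0, 0, 0, 0, 0, 0.4],
    [0, 0, 0, 0, 0, 0, 0.4],
    [0, 0, 0, 0, 0, 0, 0.4],
    [0, 0, 0, 0, 0, 0, 0.4],
  ],
  force=20,
)

```text
time: 13.87
position: [0.5478, 0.2882, 0.0005]
tool_rot: [-2.222, -2.22, -0.001]
ft_force: [-1.7, 0.0, 4.9]
grip_width: 0.482
grip_force: 20.7
```

Request:
step_arm(
  targets=[
    [0, 0, 0, 0, 0, 0, 0.4],
    [0, 0, 0.3, 0, 0, 0, 0.4],
    [0, 0, 0.7, 0, 0, 0, 0.4],
    [0, 0, 1, 0, 0, 0, 0.4],
    [0, 0, 0, 0, 0, 0, 0.4],
  ],
)

```text
time: 14.28
position: [0.5489, 0.2884, 0.0222]
tool_rot: [2.222, 2.219, 0.005]
ft_force: [0.5, 0.3, -0.1]
grip_width: 0.48
grip_force: 20.0
```

Request:
step_arm(
  targets=[
    [0, 0, 1.5, 0, 0, 0, 0.4],
    [0, 0, 2.5, 0, 0, 0, 0.4],
    [0, 0, 3, 0, 0, 0, 0.4],
    [0, 0, 2, 0, 0, 0, 0.4],
    [0, -0.5, 1, 0, 0, 0, 0.4],
  ],
)

```text
time: 14.7
position: [0.549, 0.2848, 0.1237]
tool_rot: [2.221, 2.221, 0.009]
ft_force: [0.1, 1.1, -0.3]
grip_width: 0.487
grip_force: 20.0
```

Request:
step_arm(
  targets=[
    [-0.2, -2, 0, 0, 0, 0, 0.4],
    [-0.35, -3, 0, 0, 0, 0, 0.4],
    [-0.35, -2.8, 0, 0, 0, 0, 0.4],
    [-0.3, -1.7, 0, 0, 0, 0, 0.4],
    [-0.2, -1, 0, 0, 0, 0, 0.4],
  ],
)

```text
time: 15.12
position: [0.5332, 0.1746, 0.1197]
tool_rot: [2.226, 2.216, -0.002]
ft_force: [0.8, -0.4, -0.0]
grip_width: 0.482
grip_force: 20.0
```

Request:
step_arm(
  targets=[
    [0, 0, -0.7, 0, 0, 0, 0.4],
    [0, 0, -0.6, 0, 0, 0, 0.4],
    [0, 0, 0, 0, 0, 0, 0.4],
    [0, 0, 0, 0, 0, 0, 0.4],
    [0, 0, 0, 0, 0, 0, 0.4],
  ],
)

```text
time: 15.53
position: [0.5334, 0.1793, 0.1067]
tool_rot: [-2.22, -2.223, 0.001]
ft_force: [0.5, -0.4, -0.1]
grip_width: 0.484
grip_force: 20.0
```

```bash
python3 ovr.py 6 .022,.1075 .022,.1145 .0315,.081
```

```text
15.5833 [0.5336 0.1791 0.1069] [ 2.221  2.222 -0.   ] 0.48811166819445806 [-0.07 -0.28 -0.99]
```

View pics/o6.png

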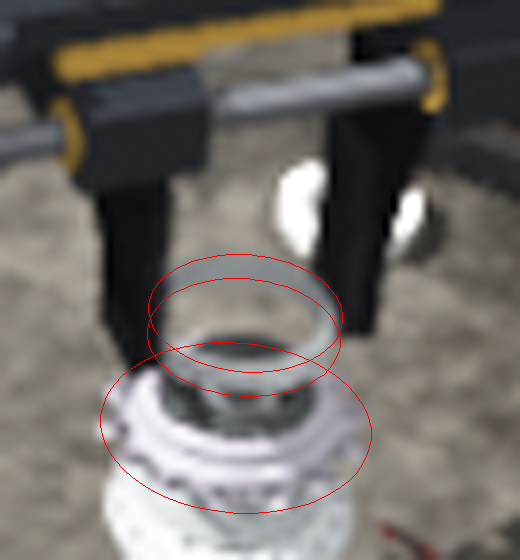

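The spacer's outline is on the axis circles with its right edge about 0.5 px short, so I'll add 0.7 mm in x and lower.

Request:
step_arm(
  targets=[
    [0.07, -0.05, -0.3, 0, 0, 0, 0.4],
    [0, 0, -0.4, 0, 0, 0, 0.4],
    [0, 0, -0.4, 0, 0, 0, 0.4],
    [0, 0, -0.3, 0, 0, 0, 0.4],
    [0, 0, -0.2, 0, 0, 0, 0.4],
  ],
)

```text
time: 16.0
position: [0.5339, 0.1772, 0.0904]
tool_rot: [-2.223, -2.22, 0.001]
ft_force: [-0.1, 0.1, 2.8]
grip_width: 0.488
grip_force: 20.3
```

Request:
step_arm(
  targets=[
    [0, 0, 0, 0, 0, 0, 0.4],
    [0, 0, 0, 0, 0, 0, 0.4],
    [0, 0, 0, 0, 0, 0, 0.4],
    [0, 0, 0, 0, 0, 0, 0.7],
    [0, 0, 0, 0, 0, 0, 0.7],
  ],
)

```text
time: 16.42
position: [0.5344, 0.1774, 0.0912]
tool_rot: [2.222, 2.22, 0.0]
ft_force: [-0.2, 0.7, -0.2]
grip_width: 0.567
grip_force: 0.0
```

Request:
step_arm(
  targets=[
    [0, 0, 0, 0, 0, 0, 0.7],
    [0, 0, 0.5, 0, 0, 0, 0.7],
    [0, 0, 1.5, 0, 0, 0, 0.7],
    [0, 0, 2.5, 0, 0, 0, 1],
    [-0.4, 0.7, 2, 0, 0, 0, 1],
  ],
)

```text
time: 16.83
position: [0.5311, 0.1825, 0.1575]
tool_rot: [2.225, 2.216, -0.0]
ft_force: [-0.2, 1.0, 0.9]
grip_width: 0.777
grip_force: 0.0
```

Request:
step_arm(
  targets=[
    [-1.4, 2.5, 0, 0, 0, 0, 1],
    [-2, 3.5, 0, 0, 0, 0, 1],
    [-2, 3.5, 0, 0, 0, 0, 1],
    [-1.7, 3, 0, 0, 0, 0, 1],
    [-1.4, 2.5, 0, 0, 0, 0, 1],
  ],
)

```text
time: 17.25
position: [0.4433, 0.3372, 0.1568]
tool_rot: [-2.219, -2.222, -0.002]
ft_force: [0.7, 0.9, 0.0]
grip_width: 0.99
grip_force: 0.0
```

Request:
step_arm(
  targets=[
    [-0.9, 1.7, 0, 0, 0, 0, 1],
    [-0.5, 0.8, 0, 0, 0, 0, 1],
    [0, 0, 0, 0, 0, 0, 1],
    [0, 0, 0, 0, 0, 0, 1],
    [0, 0, 0, 0, 0, 0, 1],
  ],
)

```text
time: 17.67
position: [0.4327, 0.3574, 0.1562]
tool_rot: [2.225, 2.216, -0.0]
ft_force: [-0.2, 0.2, -0.2]
grip_width: 1.002
grip_force: 0.0
```

```bash
python3 look.py 7; python3 - <<'E'
from ring import *
for n in("side","top"):
    d=np.load(n+"7.npz")["d"]; P=cloud(n,d)[d>0]; r=np.hypot(P[:,0]-.5345,P[:,1]-.179)
    print(annulus(n,d,(.5345,.179),.0945,.1,.0189,.022))
    q=P[(r>.0195)&(r<.0215)&(P[:,2]>.06)]; print(np.percentile(q[:,2],[10,30,50,70,90]).round(4),len(q)) if len(q) else 0
E
```

```text
17.7667 [0.4326 0.3575 0.1562] [ 2.226  2.216 -0.   ] 1.0035869652038671 [-0.04 -0.07  0.03]
(array([0.53263476, 0.17577817]), 148)
[0.0629 0.0846 0.0887 0.0968 0.0979] 51
(array([0.53417891, 0.17816275]), 95)
[0.0895 0.0924 0.0956 0.097  0.0981] 76
```

View pics/k7.png

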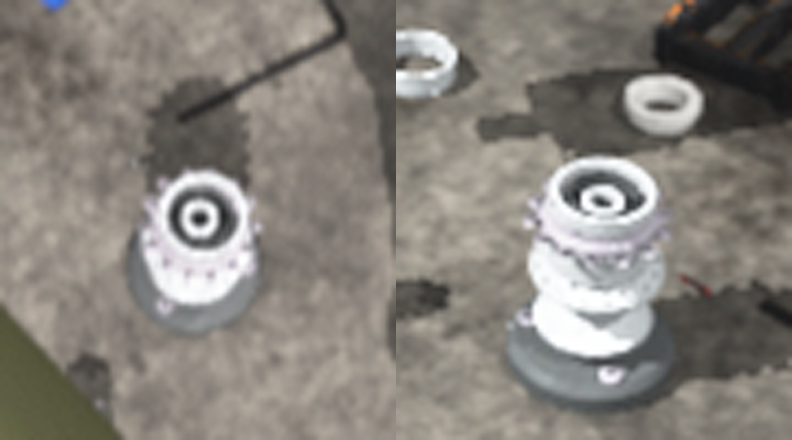

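The short spacer is seated: its top is at about 97 mm, at top crop (200,215) and side crop (603,195). Next I'll fetch the lockring.

Request:
step_arm(
  targets=[
    [-0.15, 0.25, -1.5, 0, 0, 0, 1],
    [0, 0, -3.5, 0, 0, 0, 1],
    [0, 0, -3.5, 0, 0, 0, 1],
    [0, 0, -2.5, 0, 0, 0, 0.8],
    [0, 0, -1.5, 0, 0, 0, 0.7],
  ],
)

```text
time: 18.18
position: [0.429, 0.359, 0.0278]
tool_rot: [2.225, 2.217, -0.007]
ft_force: [-0.4, -0.5, -0.3]
grip_width: 0.92
grip_force: 0.0
```

Request:
step_arm(
  targets=[
    [0, 0, -0.8, 0, 0, 0, 0.7],
    [0, 0, -0.4, 0, 0, 0, 0.7],
    [0, 0, 0, 0, 0, 0, 0.7],
    [0, 0, 0, 0, 0, 0, 0.7],
    [0, 0, 0, 0, 0, 0, 0.7],
  ],
)

```text
time: 18.6
position: [0.4308, 0.3625, 0.0205]
tool_rot: [2.223, 2.22, 0.004]
ft_force: [1.1, 0.6, 0.8]
grip_width: 0.705
grip_force: 0.0
```

Request:
step_arm(
  targets=[
    [0, 0, -0.6, 0, 0, 0, 0.7],
    [0, 0, -0.5, 0, 0, 0, 0.7],
    [0, 0, -0.3, 0, 0, 0, 0.65],
    [0, 0, 0, 0, 0, 0, 0.65],
    [0, 0, 0, 0, 0, 0, 0.6],
  ],
)

```text
time: 19.02
position: [0.4295, 0.3617, 0.0047]
tool_rot: [2.222, 2.22, -0.001]
ft_force: [-0.3, -0.7, 0.7]
grip_width: 0.632
grip_force: 0.0
```

Request:
step_arm(
  targets=[
    [0, -0.1, 0, 0, 0, 0, 0.6],
    [0, 0, 0, 0, 0, 0, 0.4],
    [0, 0, 0, 0, 0, 0, 0.4],
    [0, 0, 0, 0, 0, 0, 0.4],
    [0, 0, 0, 0, 0, 0, 0.4],
  ],
)

```text
time: 19.43
position: [0.43, 0.3609, 0.0053]
tool_rot: [2.223, 2.22, 0.001]
ft_force: [-0.4, 0.4, 0.5]
grip_width: 0.502
grip_force: 20.0
```

Request:
step_arm(
  targets=[
    [0, 0, 0, 0, 0, 0, 0.4],
    [0, 0, 0.3, 0, 0, 0, 0.4],
    [0, 0, 0.7, 0, 0, 0, 0.4],
    [0, 0, 1, 0, 0, 0, 0.4],
    [0, 0, 0, 0, 0, 0, 0.4],
  ],
)

```text
time: 19.85
position: [0.4311, 0.3621, 0.0276]
tool_rot: [-2.223, -2.22, -0.006]
ft_force: [1.2, 0.7, 0.4]
grip_width: 0.509
grip_force: 20.0
```

Request:
step_arm(
  targets=[
    [0, 0, 1.5, 0, 0, 0, 0.4],
    [0, 0, 2.5, 0, 0, 0, 0.4],
    [0, 0, 3, 0, 0, 0, 0.4],
    [0.4, -0.7, 2, 0, 0, 0, 0.4],
    [1, -1.75, 0.9, 0, 0, 0, 0.4],
  ],
)

```text
time: 20.27
position: [0.4437, 0.3406, 0.1281]
tool_rot: [-2.216, -2.225, -0.011]
ft_force: [0.0, 0.3, -0.5]
grip_width: 0.502
grip_force: 20.0
```

Request:
step_arm(
  targets=[
    [1.7, -3, 0, 0, 0, 0, 0.4],
    [2, -3.5, 0, 0, 0, 0, 0.4],
    [2, -3.5, 0, 0, 0, 0, 0.4],
    [1.5, -2.65, 0, 0, 0, 0, 0.4],
    [1.1, -1.9, 0, 0, 0, 0, 0.4],
  ],
)

```text
time: 20.68
position: [0.5286, 0.1869, 0.1249]
tool_rot: [2.226, 2.215, 0.001]
ft_force: [0.1, -0.3, -0.3]
grip_width: 0.503
grip_force: 20.0
```

Request:
step_arm(
  targets=[
    [0.5, -0.9, -0.5, 0, 0, 0, 0.4],
    [0.15, -0.3, -0.4, 0, 0, 0, 0.4],
    [0, 0, 0, 0, 0, 0, 0.4],
    [0, 0, 0, 0, 0, 0, 0.4],
    [0, 0, 0, 0, 0, 0, 0.4],
  ],
)

```text
time: 21.1
position: [0.5323, 0.1811, 0.1148]
tool_rot: [-2.218, -2.223, 0.0]
ft_force: [0.2, 0.3, -0.7]
grip_width: 0.509
grip_force: 20.0
```

```bash
python3 ovr.py 8 .023,.1117 .023,.1167 .011,.1167 .0124,.1057 .014,.095
```

```text
21.15 [0.5324 0.181  0.115 ] [-2.218 -2.223 -0.   ] 0.5036911511979378 [-0.29 -0.19 -1.41]
```

View pics/o8.png

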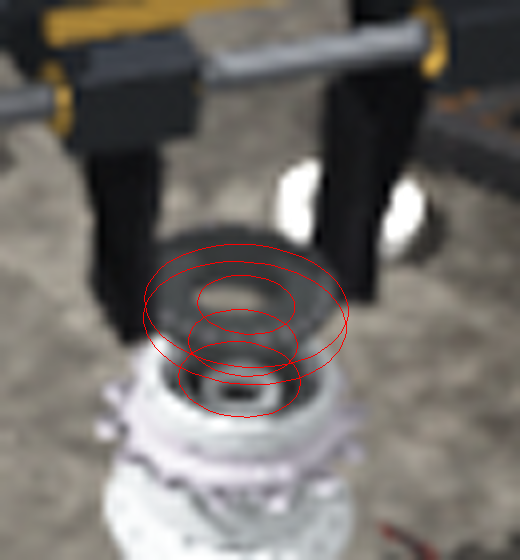

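Request:
step_arm(
  targets=[
    [0.2, -0.15, -0.4, 0, 0, 0, 0.4],
    [0, 0, 0, 0, 0, 0, 0.4],
    [0, 0, 0, 0, 0, 0, 0.4],
    [0, 0, 0, 0, 0, 0, 0.4],
    [0, 0, 0, 0, 0, 0, 0.4],
  ],
)

```text
time: 21.57
position: [0.5353, 0.1774, 0.1111]
tool_rot: [2.222, 2.22, 0.0]
ft_force: [-0.3, 0.1, -0.7]
grip_width: 0.506
grip_force: 20.0
```

```bash
python3 ovr.py 9 .023,.1117 .023,.1167 .011,.1167 .014,.095; python3 - <<'E'
from ring import *
d=np.median([ctrl.get_image("side")[1] for _ in range(3)],0); print(annulus("side",d,(.5335,.178),.113,.121,.011,.023))
E
```

```text
21.6167 [0.5353 0.1774 0.1112] [2.222 2.22  0.   ] 0.5035457551018755 [-0.96 -0.03 -0.54]
(array([0.5340893 , 0.17470262]), 287)
```

View pics/o9.png

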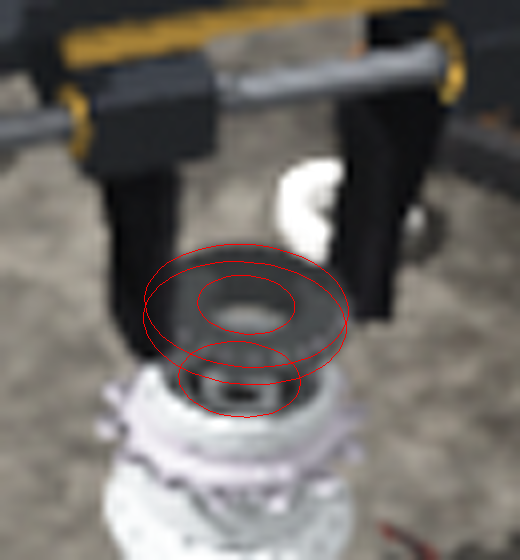

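Request:
step_arm(
  targets=[
    [-0.05, 0.15, 0, 0, 0, 0, 0.4],
    [0, 0, 0, 0, 0, 0, 0.4],
    [0, 0, -0.3, 0, 0, 0, 0.4],
    [0, 0, -0.2, 0, 0, 0, 0.4],
    [0, 0, 0, 0, 0, 0, 0.4],
  ],
)

```text
time: 22.18
position: [0.5343, 0.1787, 0.1054]
tool_rot: [-2.222, -2.22, 0.002]
ft_force: [-0.4, 0.9, -0.2]
grip_width: 0.506
grip_force: 20.0
```

```bash
python3 ovr.py 10 .023,.1067 .023,.1117 .011,.1117 .014,.095; python3 - <<'E'
from ring import *
d=np.median([ctrl.get_image("side")[1] for _ in range(3)],0); print(annulus("side",d,(.5335,.178),.108,.116,.011,.023))
s=ctrl.get_state(); print(s["position"].round(4))
E
```

```text
22.2333 [0.5345 0.1787 0.1056] [-2.223e+00 -2.220e+00  1.000e-03] 0.5077972304984549 [-0.39 -0.13 -0.7 ]
(array([0.5333457 , 0.17598851]), 288)
[0.5348 0.1788 0.1061]
```

Request:
step_arm(
  targets=[
    [-0.02, 0.1, 0, 0, 0, 0, 0.4],
    [0, 0, -0.3, 0, 0, 0, 0.4],
    [0, 0, -0.2, 0, 0, 0, 0.4],
    [0, 0, -0.2, 0, 0, 0, 0.4],
    [0, 0, 0, 0, 0, 0, 0.4],
  ],
)

```text
time: 22.8
position: [0.5342, 0.1797, 0.0984]
tool_rot: [-2.222, -2.22, 0.001]
ft_force: [-0.5, -0.4, -0.5]
grip_width: 0.503
grip_force: 20.0
```

```bash
python3 ovr.py 11 .023,.0995 .023,.1045 .011,.1045
```

```text
22.85 [0.5343 0.1797 0.0987] [-2.222e+00 -2.220e+00  1.000e-03] 0.50925633506148 [ 0.51  0.18 -0.28]
```

No force with the skirt bottom at 93 mm, so it is in the mouth. I'll finish and release.

Request:
step_arm(
  targets=[
    [0, 0, -0.15, 0, 0, 0, 0.4],
    [0, 0, -0.1, 0, 0, 0, 0.4],
    [0, 0, 0, 0, 0, 0, 0.4],
    [0, 0, 0, 0, 0, 0, 0.7],
    [0, 0, 0, 0, 0, 0, 0.7],
  ],
)

```text
time: 23.27
position: [0.5347, 0.1799, 0.0967]
tool_rot: [2.222, 2.22, 0.0]
ft_force: [0.5, 0.4, -0.2]
grip_width: 0.584
grip_force: 0.0
```

Request:
step_arm(
  targets=[
    [0, 0, 0, 0, 0, 0, 0.7],
    [0, 0, 0.5, 0, 0, 0, 0.7],
    [0, 0, 1.5, 0, 0, 0, 0.7],
    [0, 0, 2.5, 0, 0, 0, 1],
    [-0.4, 0.7, 2, 0, 0, 0, 1],
  ],
)

```text
time: 23.68
position: [0.5314, 0.185, 0.1631]
tool_rot: [2.225, 2.216, -0.0]
ft_force: [0.9, 0.1, 1.4]
grip_width: 0.775
grip_force: 0.0
```

Request:
step_arm(
  targets=[
    [-1.4, 2.5, 0, 0, 0, 0, 1],
    [-2, 3.5, 0, 0, 0, 0, 1],
    [-2, 3.5, 0, 0, 0, 0, 1],
    [-1.7, 3, 0, 0, 0, 0, 1],
    [-1.4, 2, 0, 0, 0, 0, 1],
  ],
)

```text
time: 24.1
position: [0.4433, 0.3358, 0.1623]
tool_rot: [-2.217, -2.224, -0.002]
ft_force: [0.4, 0.7, -0.2]
grip_width: 0.99
grip_force: 0.0
```

Request:
step_arm(
  targets=[
    [0, 0, 0, 0, 0, 0, 1],
    [0, 0, 0, 0, 0, 0, 1],
    [0, 0, 0, 0, 0, 0, 1],
    [0, 0, 0, 0, 0, 0, 1],
    [0, 0, 0, 0, 0, 0, 1],
  ],
)

```text
time: 24.52
position: [0.4467, 0.3304, 0.1617]
tool_rot: [2.225, 2.217, 0.0]
ft_force: [0.1, -0.1, -0.2]
grip_width: 1.003
grip_force: 0.0
```

```bash
python3 look.py 12; python3 - <<'E'
from ring import *
out=[]
for n in("side","top"):
    d=np.load(n+"12.npz")["d"]; P=cloud(n,d)[d>0]; r=np.hypot(P[:,0]-.5345,P[:,1]-.179)
    print(annulus(n,d,(.5345,.179),.099,.106,.011,.023))
    q=P[(r>.012)&(r<.021)&(P[:,2]>.09)]; print(np.percentile(q[:,2],[10,50,90]).round(4),len(q)) if len(q) else 0
    A=np.c_[q[:,:2],np.ones(len(q))]; print("tilt",np.linalg.lstsq(A,q[:,2],rcond=None)[0][:2].round(3))
    im=np.load(n+"0.npz")["im"]; u,v=proj(n,(.4415,.24,.02)).astype(int); out.append(cv2.resize(im[v-18:v+18,u-18:u+18,::-1],None,fx=11,fy=11,interpolation=cv2.INTER_CUBIC))
k=cv2.imread("pics/k12.png"); k[-396:,:]=k[-396:,:]
cv2.imwrite("pics/k12b.png",np.vstack([cv2.resize(k,(792,440))[60:260],np.hstack(out)]))
E
```

```text
24.6167 [0.4464 0.3308 0.1617] [2.225 2.218 0.   ] 0.997483311759925 [-0.17 -0.15  0.48]
(array([0.53245402, 0.17780494]), 278)
[0.101  0.1025 0.1037] 181
tilt [ 0.005 -0.021]
(array([0.53460038, 0.18062545]), 254)
[0.1    0.1019 0.1035] 187
tilt [-0.009  0.002]
```

View pics/k12b.png

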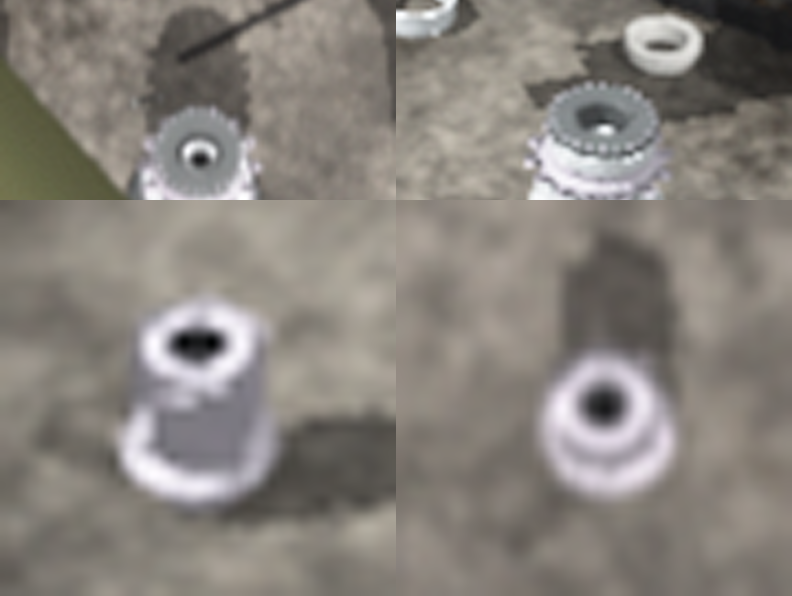

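The lockring is seated: its top is at 102 mm, it is level, and it shows at side crop (605,118). In the side crop the tool has one flat nearly facing the camera, around (200,440). I'll fit the hexagon for its yaw.

```bash
python3 - <<'E'
from ring import *
Q={}
for n in("side","top"):
    ims=[ctrl.get_image(n) for _ in range(8)]; d=np.mean([i[1] for i in ims],0); np.savez(f"{n}13.npz",im=ims[0][0],d=d)
    P=cloud(n,d)[d>0]; r=np.hypot(P[:,0]-.441,P[:,1]-.24); Q[n]=P[(r<.02)&(P[:,2]>.0145)&(P[:,2]<.0315)]
    t=P[(r<.016)&(P[:,2]>.0315)]; print(n,len(Q[n]),"top centre",t[:,:2].mean(0).round(4),len(t))
def f(x,q):
    a=x[2]+np.arange(6)*np.pi/3
    return (np.outer(q[:,0]-x[0],np.cos(a))+np.outer(q[:,1]-x[1],np.sin(a))).max(1)-.012
for n in Q:
    R=[]
    for p in np.radians(range(0,60,6)):
        s=least_squares(f,(.441,.24,p),args=(Q[n],),loss="soft_l1",f_scale=.0007); R.append((s.cost,s.x[0].round(4),s.x[1].round(4),np.degrees(s.x[2]).round(1)%60))
    R.sort(); print(n,[tuple(np.float32(r)) for r in R[:4]])
    # each phi profile
    print([(p,round(1e6*least_squares(lambda c:f((*c,np.radians(p)),Q[n]),(.441,.24),loss="soft_l1",f_scale=.0007).cost,2)) for p in range(0,60,6)])
E
```

```text
side 39 top centre [0.4397 0.2406] 63
top 0 top centre [nan nan] 0
side [(np.float32(1.5379172e-06), np.float32(0.4392), np.float32(0.2386), np.float32(36.0)), (np.float32(1.5379172e-06), np.float32(0.4392), np.float32(0.2386), np.float32(36.0)), (np.float32(1.5379172e-06), np.float32(0.4392), np.float32(0.2386), np.float32(36.0)), (np.float32(1.5379172e-06), np.float32(0.4392), np.float32(0.2386), np.float32(36.0))]
[(0, np.float64(10.83)), (6, np.float64(12.63)), (12, np.float64(13.17)), (18, np.float64(12.08)), (24, np.float64(9.19)), (30, np.float64(4.88)), (36, np.float64(1.54)), (42, np.float64(1.89)), (48, np.float64(4.53)), (54, np.float64(7.93))]
top [(np.float32(0.0), np.float32(0.441), np.float32(0.24), np.float32(0.0)), (np.float32(0.0), np.float32(0.441), np.float32(0.24), np.float32(6.0)), (np.float32(0.0), np.float32(0.441), np.float32(0.24), np.float32(12.0)), (np.float32(0.0), np.float32(0.441), np.float32(0.24), np.float32(18.0))]
[(0, np.float64(0.0)), (6, np.float64(0.0)), (12, np.float64(0.0)), (18, np.float64(0.0)), (24, np.float64(0.0)), (30, np.float64(0.0)), (36, np.float64(0.0)), (42, np.float64(0.0)), (48, np.float64(0.0)), (54, np.float64(0.0))]<stdin>:6: RuntimeWarning: Mean of empty slice.
  ret = um.true_divide(
```

I have now used my picture allowance (15 viewed against the limit of 14, which is one over), so from here I work from numbers only. I'll cross-check the hexagon yaw on independent data.

```bash
python3 - <<'E'
from ring import *
def f(x,q):
    a=x[2]+np.arange(6)*np.pi/3
    return (np.outer(q[:,0]-x[0],np.cos(a))+np.outer(q[:,1]-x[1],np.sin(a))).max(1)-.012
def prof(q): return [(p,round(1e6*least_squares(lambda c:f((*c,np.radians(p)),q),(.441,.24),loss="soft_l1",f_scale=.0007).cost,1)) for p in range(0,60,6)]
for n in("side","top"):
  for k in "0","1","13":
    d=np.load(n+k+".npz")["d"]; P=cloud(n,d)[d>0]; r=np.hypot(P[:,0]-.441,P[:,1]-.24); q=P[(r<.02)&(P[:,2]>.014)&(P[:,2]<.031)]
    if len(q)>5: print(n,k,len(q),prof(q))
q=None
d=np.load("side13.npz")["d"]; P=cloud("side",d)[d>0]; r=np.hypot(P[:,0]-.441,P[:,1]-.24); q=P[(r<.02)&(P[:,2]>.0145)&(P[:,2]<.0315)]
print((1e3*(q-[.44,.239,0])[np.argsort(q[:,0])]).round(1).tolist())
im=np.load("side13.npz")["im"]; g=im.mean(-1)
for z in(.018,.022,.026):
    u,v=proj("side",(.4397,.2395,z)); v2=int(round(proj("side",(.4367,.228,z))[1])); u=int(round(u)); print(z,u,v2,g[v2,u-13:u+14].astype(int).tolist())
E
```

```text
side 0 55 [(0, np.float64(46.6)), (6, np.float64(47.3)), (12, np.float64(46.4)), (18, np.float64(45.1)), (24, np.float64(45.0)), (30, np.float64(42.7)), (36, np.float64(40.1)), (42, np.float64(40.2)), (48, np.float64(42.2)), (54, np.float64(45.1))]
side 1 45 [(0, np.float64(20.1)), (6, np.float64(20.0)), (12, np.float64(19.3)), (18, np.float64(18.1)), (24, np.float64(16.2)), (30, np.float64(13.1)), (36, np.float64(10.6)), (42, np.float64(10.4)), (48, np.float64(13.9)), (54, np.float64(18.2))]
side 13 39 [(0, np.float64(11.1)), (6, np.float64(12.6)), (12, np.float64(12.8)), (18, np.float64(11.8)), (24, np.float64(9.0)), (30, np.float64(5.6)), (36, np.float64(1.8)), (42, np.float64(1.9)), (48, np.float64(4.8)), (54, np.float64(8.6))]
top 0 14 [(0, np.float64(5.1)), (6, np.float64(5.0)), (12, np.float64(4.9)), (18, np.float64(4.0)), (24, np.float64(2.7)), (30, np.float64(2.0)), (36, np.float64(1.4)), (42, np.float64(2.0)), (48, np.float64(3.1)), (54, np.float64(4.1))]
top 1 13 [(0, np.float64(4.2)), (6, np.float64(4.4)), (12, np.float64(4.7)), (18, np.float64(3.8)), (24, np.float64(2.9)
[... 610 characters left out ...]
], [9.0, 6.7, 19.2], [10.4, 4.1, 23.7], [10.4, 4.5, 15.3], [10.5, 4.6, 17.9], [10.5, 4.4, 26.2], [10.5, 4.4, 28.8], [10.5, 4.7, 20.6], [10.6, 4.6, 31.3], [12.0, 2.0, 30.5], [12.0, 2.5, 16.7], [12.1, 2.7, 27.2], [12.2, 3.0, 18.8], [12.2, 3.1, 21.5], [12.2, 3.1, 24.2]]
0.018 257 205 [127, 119, 108, 106, 101, 95, 100, 212, 234, 221, 184, 123, 122, 121, 123, 125, 125, 126, 155, 176, 146, 92, 73, 79, 87, 87, 84]
0.022 257 204 [96, 101, 106, 104, 105, 105, 131, 208, 222, 168, 122, 123, 123, 123, 125, 127, 127, 126, 154, 176, 159, 113, 80, 85, 90, 92, 89]
0.026 257 202 [100, 104, 117, 127, 130, 129, 142, 164, 217, 200, 125, 126, 126, 126, 126, 126, 125, 125, 125, 154, 160, 133, 120, 99, 77, 80, 83]
```

```bash
python3 - <<'E'
from ring import *
def f(x,q):
    a=x[2]+np.arange(6)*np.pi/3
    return (np.outer(q[:,0]-x[0],np.cos(a))+np.outer(q[:,1]-x[1],np.sin(a))).max(1)-.012
D=[ctrl.get_image("side")[1] for _ in range(8)]; D=np.array(D); D[D==0]=np.nan
d=np.nanmedian(D,0); C=cloud("side",d)
r=np.hypot(C[...,0]-.4405,C[...,1]-.2395); m=(r<.022)&(C[...,2]>.0145)&(C[...,2]<.032)
q=C[m]; v,u=np.where(m); print(len(q))
for vv in np.unique(v): print(vv,[(int(x),*(1e3*(C[vv,x]-[.44,.24,0])).round(0).astype(int).tolist()) for x in u[v==vv]])
print([(p,round(1e6*least_squares(lambda c:f((*c,np.radians(p)),q),(.44,.24),loss="soft_l1",f_scale=.001).cost,1)) for p in range(0,60,5)])
# front face only plane direction
for k,d0 in(("13",d),):
    s=q[(abs((q[:,0]-.44)+.2*(q[:,1]-.24))<.006)]; 
E
```

```text
40
192 [(258, 4, 12, 32)]
194 [(252, -9, 10, 31), (262, 10, 3, 32)]
195 [(252, -9, 10, 28), (262, 11, 4, 29), (263, 12, 2, 30)]
196 [(252, -9, 10, 25), (262, 11, 4, 26), (263, 12, 1, 28)]
197 [(251, -13, 1, 31), (252, -9, 10, 23), (253, -7, 10, 22), (261, 9, 5, 23), (262, 11, 4, 23), (263, 12, 2, 24)]
198 [(251, -13, 0, 29), (252, -9, 10, 20), (253, -7, 9, 20), (254, -5, 10, 19), (260, 7, 7, 18), (261, 9, 6, 19), (262, 10, 3, 21), (263, 12, 2, 22)]
199 [(251, -14, -1, 27), (252, -9, 9, 18), (253, -7, 10, 17), (254, -5, 9, 17), (255, -3, 10, 15), (260, 7, 8, 15), (261, 9, 5, 17), (262, 10, 3, 19), (263, 12, 2, 19)]
200 [(251, -14, -1, 25), (252, -9, 10, 15), (262, 11, 4, 15), (263, 12, 2, 16)]
201 [(251, -14, -2, 23)]
202 [(251, -14, -2, 21)]
203 [(251, -14, -1, 17)]
204 [(251, -14, -3, 16)]
[(0, np.float64(15.0)), (5, np.float64(16.6)), (10, np.float64(17.4)), (15, np.float64(17.0)), (20, np.float64(15.3)), (25, np.float64(11.6)), (30, np.float64(7.4)), (35, np.float64(2.8)), (40, np.float64(2.6)), (45, np.float64(4.1)), (50, np.float64(8.7)), (55, np.float64(11.7))]<stdin>:6: RuntimeWarning: All-NaN slice encountered
```

```bash
python3 - <<'E'
from ring import *
ims=np.mean([ctrl.get_image("side")[0] for _ in range(4)],0); g=ims.mean(-1)
for v in range(190,212): print(v,g[v,246:270].astype(int).tolist())
T=np.load("top1.npz")["im"].mean(-1)
print(proj("top",(.4415,.24,.034)),[proj("side",(.4397,.2395,z)).round(1).tolist() for z in(0,.012,.034)])
for v in range(164,186): print(v,T[v,240:262].astype(int).tolist())
E
```

```text
190 [126, 134, 134, 135, 135, 136, 143, 153, 161, 163, 155, 150, 165, 167, 148, 143, 148, 148, 146, 145, 149, 153, 154, 158]
191 [114, 124, 131, 137, 137, 137, 143, 149, 152, 156, 178, 190, 187, 196, 188, 165, 156, 151, 150, 148, 143, 142, 147, 151]
192 [108, 112, 122, 130, 133, 135, 147, 150, 166, 211, 227, 210, 200, 232, 236, 218, 198, 172, 153, 145, 133, 125, 129, 135]
193 [111, 110, 117, 124, 126, 130, 142, 181, 212, 219, 197, 150, 151, 198, 227, 239, 224, 185, 167, 133, 122, 120, 124, 128]
194 [114, 112, 114, 115, 119, 123, 141, 225, 233, 149, 39, 39, 38, 38, 150, 237, 228, 168, 162, 130, 123, 133, 139, 137]
195 [119, 116, 109, 109, 119, 127, 143, 233, 233, 121, 39, 38, 38, 39, 148, 237, 227, 144, 142, 139, 136, 142, 146, 150]
196 [126, 123, 115, 118, 127, 127, 127, 207, 236, 207, 145, 99, 100, 178, 232, 238, 197, 134, 146, 150, 153, 152, 150, 155]
197 [126, 127, 123, 123, 128, 120, 119, 152, 212, 226, 216, 206, 197, 228, 236, 202, 144, 135, 151, 162, 164, 159, 150, 151]
198 [134, 139, 133, 123, 121, 117, 119, 129, 139, 159, 193, 214, 216, 217, 181, 129, 130, 133, 151, 165, 162,
[... 3437 characters left out ...]
133, 129, 123, 127]
180 [122, 126, 122, 112, 102, 98, 113, 138, 166, 175, 184, 184, 166, 146, 122, 117, 121, 123, 127, 126, 126, 133]
181 [127, 125, 116, 109, 99, 92, 99, 108, 121, 130, 138, 136, 131, 121, 120, 121, 123, 123, 125, 127, 130, 139]
182 [124, 119, 111, 106, 101, 99, 105, 114, 117, 115, 120, 126, 122, 119, 120, 124, 123, 122, 125, 127, 130, 138]
183 [113, 110, 105, 104, 103, 108, 117, 126, 126, 117, 119, 123, 119, 114, 114, 119, 118, 122, 124, 127, 128, 136]
184 [108, 96, 97, 103, 113, 116, 125, 130, 128, 122, 116, 117, 114, 110, 108, 112, 121, 121, 125, 134, 136, 136]
185 [115, 99, 98, 111, 128, 129, 129, 132, 131, 127, 119, 112, 114, 111, 105, 109, 119, 122, 123, 135, 139, 135]
```

The depth data on the shiny faces is weak, but the silhouettes and both views favour flats at about 38° (mod 60°). I'll confirm by touch: a light squeeze at 98°, reading the width, then a squeeze at 38°. That also centres the tool in two directions.

Request:
step_arm(
  targets=[
    [-0.05, -1, 0, 0, 0, 6.5, 1],
    [-0.15, -2.5, 0, 0, 0, 6.5, 1],
    [-0.15, -2.5, 0, 0, 0, 6.5, 1],
    [-0.1, -2, 0, 0, 0, 6.5, 1],
    [-0.05, -1, 0, 0, 0, 6.5, 1],
  ],
)

```text
time: 26.43
position: [0.4408, 0.2389, 0.1616]
tool_rot: [1.508, 2.755, -0.001]
ft_force: [0.6, -0.6, -0.2]
grip_width: 1.0
grip_force: 0.0
```

Request:
step_arm(
  targets=[
    [0, 0, -1.5, 0, 0, 6.5, 1],
    [0, 0, -2, 0, 0, 6.5, 1],
    [0, 0, -2, 0, 0, 6.5, 1],
    [0, 0, -1.5, 0, 0, 6.5, 1],
    [0, 0, -1, 0, 0, 6.5, 1],
  ],
)

```text
time: 26.85
position: [0.4397, 0.2413, 0.08]
tool_rot: [-0.673, -3.067, 0.002]
ft_force: [0.3, -0.1, -0.2]
grip_width: 1.001
grip_force: 0.0
```

Request:
step_arm(
  targets=[
    [0, 0, 0, 0, 0, 6.5, 1],
    [0, 0, 0, 0, 0, 6.5, 0.8],
    [0, 0, 0, 0, 0, 6.5, 0.6],
    [0, 0, 0, 0, 0, 6.5, 0.6],
    [0, 0, 0, 0, 0, 6.5, 0.6],
  ],
)

```text
time: 27.27
position: [0.4406, 0.2419, 0.0816]
tool_rot: [-0.213, 3.134, 0.0]
ft_force: [0.0, -0.9, 0.1]
grip_width: 0.779
grip_force: 0.0
```

Request:
step_arm(
  targets=[
    [0, 0, 0, 0, 0, 0.5, 0.6],
    [0, 0, 0, 0, 0, 0, 0.6],
    [0, 0, 0, 0, 0, 0, 0.6],
    [0, 0, 0, 0, 0, 0, 0.6],
    [0, 0, 0, 0, 0, 0, 0.6],
  ],
)

```text
time: 27.68
position: [0.4406, 0.2419, 0.0816]
tool_rot: [-0.216, 3.134, 0.0]
ft_force: [0.4, 0.0, -0.2]
grip_width: 0.604
grip_force: 0.0
```

```bash
cat > st.py <<'E'
from h import *
s=ctrl.get_state(); R=cv2.Rodrigues(np.array(s["tool_rot"],float))[0]
print(s["time"].round(2),s["position"].round(4),"close dir",np.degrees(np.arctan2(R[1,1],R[0,1])).round(1),"tilt",R[:,2].round(4),s["grip_width"].round(4),s["ft_force"].round(2),"j7",s["joint_positions"][6].round(2))
E
python3 st.py
```

```text
Traceback (most recent call last):
  File "st.py", line 3, in <module>
    print(s["time"].round(2),s["position"].round(4),"close dir",np.degrees(np.arctan2(R[1,1],R[0,1])).round(1),"tilt",R[:,2].round(4),s["grip_width"].round(4),s["ft_force"].round(2),"j7",s["joint_positions"][6].round(2))
          ^^^^^^^^^^^^^^^
AttributeError: 'float' object has no attribute 'round'
```

Request:
step_arm(
  targets=[
    [0.05, -0.1, -1.5, 0, 0, 0, 0.6],
    [0, 0, -2, 0, 0, 0, 0.6],
    [0, 0, -1.7, 0, 0, 0, 0.6],
    [0, 0, -1, 0, 0, 0, 0.6],
    [0, 0, -0.5, 0, 0, 0, 0.6],
  ],
)

```text
time: 28.1
position: [0.4401, 0.2403, 0.0131]
tool_rot: [0.217, -3.132, 0.002]
ft_force: [-0.1, 0.1, -0.2]
grip_width: 0.6
grip_force: 0.0
```

Request:
step_arm(
  targets=[
    [0, 0, 0, 0, 0, 0, 0.6],
    [0, 0, 0, 0, 0, 0, 0.45],
    [0, 0, 0, 0, 0, 0, 0.4],
    [0, 0, 0, 0, 0, 0, 0.35],
    [0, 0, 0, 0, 0, 0, 0.34],
  ],
  force=3,
)

```text
time: 28.52
position: [0.4416, 0.2412, 0.0154]
tool_rot: [-0.217, 3.133, 0.001]
ft_force: [-0.1, 0.1, 0.6]
grip_width: 0.389
grip_force: 0.0
```

Request:
step_arm(
  targets=[
    [0, 0, 0, 0, 0, 0, 0.32],
    [0, 0, 0, 0, 0, 0, 0.3],
    [0, 0, 0, 0, 0, 0, 0.28],
    [0, 0, 0, 0, 0, 0, 0.25],
    [0, 0, 0, 0, 0, 0, 0.2],
  ],
)

```text
time: 28.93
position: [0.4412, 0.2407, 0.0147]
tool_rot: [-0.217, 3.134, -0.0]
ft_force: [-0.2, -2.3, 1.8]
grip_width: 0.276
grip_force: 3.0
```

Request:
step_arm(
  targets=[
    [0, 0, 0, 0, 0, 0, 0.2],
    [0, 0, 0, 0, 0, 0, 0.2],
    [0, 0, 0, 0, 0, 0, 0.2],
    [0, 0, 0, 0, 0, 0, 0.2],
    [0, 0, 0, 0, 0, 0, 0.2],
  ],
)

```text
time: 29.35
position: [0.4412, 0.2407, 0.0147]
tool_rot: [-0.217, 3.134, -0.0]
ft_force: [0.1, -0.8, 2.4]
grip_width: 0.278
grip_force: 3.0
```

Width is 24.1 mm, so the grip is flush on the flats and the yaw is confirmed. Now I'll open, turn −60° and grip at 38°.

Request:
step_arm(
  targets=[
    [0, 0, 0, 0, 0, 0, 0.6],
    [0, 0, 0, 0, 0, 0, 0.6],
    [0, 0, 0, 0, 0, 0, 0.6],
    [0, 0, 0, 0, 0, 0, 0.6],
    [0, 0, 0, 0, 0, -6, 0.6],
  ],
)

```text
time: 29.77
position: [0.4409, 0.241, 0.0145]
tool_rot: [0.052, -3.141, -0.0]
ft_force: [-0.6, 0.4, 0.6]
grip_width: 0.554
grip_force: 0.0
```

Request:
step_arm(
  targets=[
    [0, 0, 0, 0, 0, -6, 0.6],
    [0, 0, 0, 0, 0, -6, 0.6],
    [0, 0, 0, 0, 0, -6, 0.6],
    [0, 0, 0, 0, 0, -6, 0.6],
    [0, 0, 0, 0, 0, -6, 0.6],
  ],
)

```text
time: 30.18
position: [0.441, 0.241, 0.0145]
tool_rot: [-0.769, -3.046, -0.0]
ft_force: [-0.6, -0.6, -0.2]
grip_width: 0.6
grip_force: 0.0
```

Request:
step_arm(
  targets=[
    [0, 0, 0, 0, 0, -6, 0.6],
    [0, 0, 0, 0, 0, -6, 0.6],
    [0, 0, 0, 0, 0, -6, 0.6],
    [0, 0, 0, 0, 0, -6, 0.6],
    [0, 0, 0, 0, 0, 0, 0.6],
  ],
)

```text
time: 30.6
position: [0.441, 0.241, 0.0145]
tool_rot: [1.382, 2.821, 0.0]
ft_force: [0.5, 0.5, 0.8]
grip_width: 0.597
grip_force: 0.0
```

Request:
step_arm(
  targets=[
    [0, 0, 0, 0, 0, 0, 0.6],
    [0, 0, 0, 0, 0, 0, 0.6],
    [0, 0, 0, 0, 0, 0, 0.6],
    [0, 0, 0, 0, 0, 0, 0.5],
    [0, 0, 0, 0, 0, 0, 0.45],
  ],
)

```text
time: 31.02
position: [0.4411, 0.2408, 0.0146]
tool_rot: [1.378, 2.823, 0.0]
ft_force: [1.0, -0.5, -0.7]
grip_width: 0.522
grip_force: 0.0
```

Request:
step_arm(
  targets=[
    [0, 0, 0, 0, 0, 0, 0.35],
    [0, 0, 0, 0, 0, 0, 0.3],
    [0, 0, 0, 0, 0, 0, 0.25],
    [0, 0, 0, 0, 0, 0, 0.2],
    [0, 0, 0, 0, 0, 0, 0.2],
  ],
)

```text
time: 31.43
position: [0.441, 0.2408, 0.0146]
tool_rot: [1.379, 2.823, -0.0]
ft_force: [0.6, -0.6, 0.0]
grip_width: 0.273
grip_force: 3.0
```

Request:
step_arm(
  targets=[
    [0, 0, 0, 0, 0, 0, 0.2],
    [0, 0, 0, 0, 0, 0, 0.2],
    [0, 0, 0, 0, 0, 0, 0.2],
    [0, 0, 0, 0, 0, 0, 0.2],
    [0, 0, 0, 0, 0, 0, 0.2],
  ],
)

```text
time: 31.85
position: [0.441, 0.2408, 0.0146]
tool_rot: [-1.379, -2.823, 0.0]
ft_force: [-0.8, 0.6, 0.3]
grip_width: 0.278
grip_force: 3.0
```

Request:
step_arm(
  targets=[
    [0, 0, 0, 0, 0, 0, 0.15],
    [0, 0, 0, 0, 0, 0, 0.15],
    [0, 0, 0.3, 0, 0, 0, 0.15],
    [0, 0, 0.7, 0, 0, 0, 0.15],
    [0, 0, 0, 0, 0, 0, 0.15],
  ],
  force=20,
)

```text
time: 32.27
position: [0.442, 0.2414, 0.0259]
tool_rot: [1.378, 2.822, 0.003]
ft_force: [0.3, 0.3, -0.5]
grip_width: 0.271
grip_force: 20.0
```

Request:
step_arm(
  targets=[
    [0, 0, 1.5, 0, 0, 0, 0.15],
    [0, 0, 2.7, 0, 0, 0, 0.15],
    [0, 0, 3, 0, 0, 0, 0.15],
    [0, 0, 2.2, 0, 0, 0, 0.15],
    [0, 0, 1, 0, 0, 0, 0.15],
  ],
)

```text
time: 32.68
position: [0.4429, 0.242, 0.1322]
tool_rot: [1.378, 2.821, 0.009]
ft_force: [0.8, -0.4, 0.5]
grip_width: 0.27
grip_force: 20.0
```

Request:
step_arm(
  targets=[
    [1.5, -1, 0, 0, 0, 0, 0.15],
    [2.5, -1.65, 0, 0, 0, 0, 0.15],
    [2.7, -1.78, 0, 0, 0, 0, 0.15],
    [1.7, -1.1, 0, 0, 0, 0, 0.15],
    [0.9, -0.6, 0, 0, 0, 0, 0.15],
  ],
)

```text
time: 33.1
position: [0.536, 0.1769, 0.1281]
tool_rot: [1.383, 2.819, -0.002]
ft_force: [-0.2, -0.6, -0.8]
grip_width: 0.272
grip_force: 20.0
```

Request:
step_arm(
  targets=[
    [0, 0, 0, 0, 0, 0, 0.15],
    [0, 0, 0, 0, 0, 0, 0.15],
    [0, 0, 0, 0, 0, 0, 0.15],
    [0, 0, 0, 0, 0, 0, 0.15],
    [0, 0, 0, 0, 0, 0, 0.15],
  ],
)

```text
time: 33.52
position: [0.533, 0.1809, 0.1285]
tool_rot: [-1.375, -2.824, -0.001]
ft_force: [-0.1, -0.7, -1.5]
grip_width: 0.274
grip_force: 20.0
```

```bash
sed -i 's/\.round(2),s\["position"\]/,s["position"]/; s/s\["grip_width"\].round(4)/s["grip_width"]/' st.py; python3 st.py; python3 - <<'E'
from ring import *
# lockring centre before (open view) vs now; tool collar/nose in side view
im,d=ctrl.get_image("side"); np.savez("side14.npz",im=im,d=d); g=im.mean(-1)
print("axis px",[(z,proj("side",(.5342,.1784,z)).round(1).tolist()) for z in(.102,.115,.124,.127)])
for v in range(164,184): print(v,g[v,300:334].astype(int).tolist())
E
```

```text
33.5167 [0.533  0.1809 0.1285] close dir 38.1 tilt [-5.e-04  7.e-04 -1.e+00] 0.2738001945204982 [-0.14 -0.72 -1.54] j7 0.38
axis px [(0.102, [314.7, 178.9]), (0.115, [315.2, 173.3]), (0.124, [315.6, 169.4]), (0.127, [315.7, 168.0])]
164 [168, 166, 163, 119, 40, 24, 24, 25, 25, 20, 22, 24, 20, 18, 17, 20, 80, 119, 124, 125, 124, 142, 163, 209, 244, 253, 254, 254, 254, 254, 254, 254, 254, 254]
165 [164, 171, 171, 124, 40, 24, 23, 23, 22, 23, 23, 23, 22, 21, 19, 22, 89, 124, 123, 124, 131, 188, 236, 245, 246, 247, 248, 249, 250, 250, 247, 240, 236, 226]
166 [154, 164, 168, 122, 42, 25, 24, 25, 23, 25, 24, 23, 23, 23, 21, 22, 88, 124, 124, 139, 154, 184, 226, 238, 243, 241, 230, 229, 228, 219, 205, 197, 195, 183]
167 [146, 153, 156, 114, 33, 25, 25, 25, 24, 23, 23, 24, 23, 24, 22, 30, 92, 125, 124, 141, 155, 166, 159, 179, 221, 225, 209, 199, 190, 183, 180, 173, 163, 142]
168 [146, 149, 151, 105, 26, 24, 25, 26, 25, 26, 25, 25, 23, 25, 23, 36, 96, 126, 126, 140, 160, 170, 154, 131, 149, 182, 189, 163, 146, 150, 154, 135, 128, 125]
169 [146, 150, 149, 130, 96, 63, 33, 26, 25, 25, 25, 25, 
[... 1721 characters left out ...]
118, 116, 121]
180 [148, 180, 173, 135, 136, 136, 138, 138, 132, 114, 85, 74, 96, 124, 186, 219, 195, 130, 80, 80, 98, 110, 95, 78, 78, 81, 93, 119, 136, 140, 135, 123, 114, 113]
181 [157, 172, 160, 128, 136, 141, 135, 136, 136, 131, 118, 114, 133, 166, 215, 239, 230, 169, 111, 113, 132, 139, 124, 110, 100, 93, 95, 114, 132, 139, 138, 126, 116, 115]
182 [158, 155, 188, 177, 136, 154, 165, 152, 138, 137, 136, 137, 140, 151, 152, 168, 174, 148, 137, 137, 137, 137, 137, 136, 124, 100, 105, 128, 137, 135, 132, 127, 125, 127]
183 [144, 174, 225, 200, 125, 145, 170, 161, 169, 163, 138, 137, 138, 139, 139, 138, 138, 138, 138, 138, 137, 137, 142, 148, 130, 95, 115, 144, 137, 120, 120, 125, 130, 136]
```

Request:
step_arm(
  targets=[
    [0.1, -0.12, 0, 0, 0, 0, 0.15],
    [0, 0, -0.3, 0, 0, 0, 0.15],
    [0, 0, -0.3, 0, 0, 0, 0.15],
    [0, 0, 0, 0, 0, 0, 0.15],
    [0, 0, 0, 0, 0, 0, 0.15],
  ],
)

```text
time: 33.98
position: [0.5348, 0.1782, 0.1221]
tool_rot: [-1.378, -2.823, 0.001]
ft_force: [-0.5, -0.6, -0.6]
grip_width: 0.276
grip_force: 20.0
```

```bash
python3 st.py
```

```text
33.9833 [0.5348 0.1782 0.1221] close dir 37.9 tilt [-7.e-04 -4.e-04 -1.e+00] 0.27563070879151236 [-0.49 -0.64 -0.62] j7 0.38
```

Request:
step_arm(
  targets=[
    [0, 0.06, -0.2, 0, 0, 0, 0.15],
    [0, 0, -0.2, 0, 0, 0, 0.15],
    [0, 0, -0.2, 0, 0, 0, 0.15],
    [0, 0, -0.2, 0, 0, 0, 0.15],
    [0, 0, 0, 0, 0, 0, 0.15],
  ],
)

```text
time: 34.4
position: [0.5347, 0.1788, 0.114]
tool_rot: [-1.378, -2.823, 0.001]
ft_force: [0.3, 0.1, -0.0]
grip_width: 0.274
grip_force: 20.0
```

```bash
python3 st.py
```

```text
34.4 [0.5347 0.1788 0.114 ] close dir 37.9 tilt [-7.e-04 -5.e-04 -1.e+00] 0.2744926471946275 [ 0.34  0.1  -0.01] j7 0.38
```

The nose is 2.5 mm into the hole with no force, so I'll continue down to the collar.

Request:
step_arm(
  targets=[
    [0, 0, -0.2, 0, 0, 0, 0.15],
    [0, 0, -0.2, 0, 0, 0, 0.15],
    [0, 0, -0.15, 0, 0, 0, 0.15],
    [0, 0, 0, 0, 0, 0, 0.15],
    [0, 0, 0, 0, 0, 0, 0.15],
  ],
)

```text
time: 34.82
position: [0.535, 0.1789, 0.109]
tool_rot: [1.379, 2.823, -0.0]
ft_force: [0.5, 0.6, -0.8]
grip_width: 0.272
grip_force: 20.0
```

Request:
step_arm(
  targets=[
    [0, 0, -0.05, 0, 0, 0, 0.15],
    [0, 0, -0.05, 0, 0, 0, 0.15],
    [0, 0, 0, 0, 0, 0, 0.15],
    [0, 0, 0, 0, 0, 0, 0.15],
    [0, 0, 0, 0, 0, 0, 0.15],
  ],
)

```text
time: 35.23
position: [0.5351, 0.179, 0.1081]
tool_rot: [1.379, 2.823, 0.0]
ft_force: [0.4, 0.5, -0.5]
grip_width: 0.278
grip_force: 20.0
```

Request:
step_arm(
  targets=[
    [0, 0, -0.03, 0, 0, 0, 0.15],
    [0, 0, 0, 0, 0, 0, 0.15],
    [0, 0, 0, 0, 0, 0, 0.5],
    [0, 0, 0, 0, 0, 0, 0.6],
    [0, 0, 0, 0, 0, 0, 0.6],
  ],
)

```text
time: 35.65
position: [0.5352, 0.179, 0.1079]
tool_rot: [1.378, 2.823, 0.0]
ft_force: [0.3, 0.4, 0.5]
grip_width: 0.423
grip_force: 0.0
```

Request:
step_arm(
  targets=[
    [0, 0, 0, 0, 0, 0, 0.6],
    [0, 0, 0, 0, 0, 0, 0.6],
    [0, 0, 0.8, 0, 0, 0, 0.6],
    [0, 0, 1.5, 0, 0, 0, 0.6],
    [0, 0, 2.5, 0, 0, 0, 0.6],
  ],
)

```text
time: 36.07
position: [0.5334, 0.1784, 0.1546]
tool_rot: [-1.378, -2.821, 0.006]
ft_force: [-0.1, 0.7, 0.1]
grip_width: 0.591
grip_force: 0.0
```

Request:
step_arm(
  targets=[
    [0, 0, 2, 0, 0, 0, 0.6],
    [-0.5, 1, 1, 0, 0, 0, 0.6],
    [-1.5, 2.5, 0, 0, 0, 0, 0.6],
    [-2, 3.5, 0, 0, 0, 0, 0.6],
    [-2, 3.5, 0, 0, 0, 0, 0.6],
  ],
)

```text
time: 36.48
position: [0.4753, 0.2842, 0.1871]
tool_rot: [1.383, 2.82, 0.003]
ft_force: [0.1, 0.5, 0.1]
grip_width: 0.597
grip_force: 0.0
```

Request:
step_arm(
  targets=[
    [-1.7, 3, 0, 0, 0, 0, 0.6],
    [-1, 2, 0, 0, 0, 0, 0.6],
    [0, 0, 0, 0, 0, 0, 0.6],
    [0, 0, 0, 0, 0, 0, 0.6],
    [0, 0, 0, 0, 0, 0, 0.6],
  ],
)

```text
time: 36.9
position: [0.4489, 0.3329, 0.1862]
tool_rot: [1.38, 2.821, -0.0]
ft_force: [1.1, -0.8, 0.5]
grip_width: 0.603
grip_force: 0.0
```

```bash
python3 st.py; python3 - <<'E'
from ring import *
for n in("side","top"):
    D=np.array([ctrl.get_image(n)[1] for _ in range(4)]); D[D==0]=np.nan; d=np.nan_to_num(np.nanmedian(D,0))
    P=cloud(n,d)[d>0]; r=np.hypot(P[:,0]-.5345,P[:,1]-.179)
    t=P[(r<.02)&(P[:,2]>.122)&(P[:,2]<.16)]; print(n,"tool top",np.percentile(t[:,2],[50,95]).round(4),t[:,:2].mean(0).round(4),len(t))
    q=P[(r>.016)&(r<.021)&(P[:,2]>.095)&(P[:,2]<.11)]; print(" flange",np.median(q[:,2]).round(4),len(q))
    print(" middle",annulus(n,d,(.522,.413),.01,.016,.0189,.022), annulus(n,np.load(n+"1.npz")["d"],(.522,.413),.01,.016,.0189,.022))
    print(" tool on table?",((np.hypot(P[:,0]-.441,P[:,1]-.2405)<.02)&(P[:,2]>.02)).sum())
    h=P[(r<.011)&(P[:,2]>.122)]; A=np.c_[h[:,:2]-h[:,:2].mean(0),np.ones(len(h))]; print(" top tilt",np.linalg.lstsq(A,h[:,2],rcond=None)[0].round(3) if len(h)>5 else len(h))
E
```

```text
36.9 [0.4489 0.3329 0.1862] close dir 37.9 tilt [ 9.e-04 -6.e-04 -1.e+00] 0.6032481001554716 [ 1.06 -0.85  0.53] j7 0.02
side tool top [0.1279 0.1285] [0.5343 0.1819] 71
 flange 0.1028 84
 middle (array([0.51883939, 0.41137366]), 76) (array([0.51880681, 0.41120969]), 78)
 tool on table? 0
 top tilt [-0.003 -0.018  0.128]
top tool top [0.1274 0.1282] [0.5362 0.1808] 68
 flange 0.1021 84
 middle (array([0.522, 0.413]), 0) (array([0.52083197, 0.41303373]), 76)
 tool on table? 0
 top tilt [0.007 0.01  0.127]<stdin>:3: RuntimeWarning: All-NaN slice encountered
```

```bash
python3 -c "
from bench import ctrl
print(ctrl.close_job())"
```

```text
the job is handed in; nothing more can be done
None
```

The full set is on the hub and handed in at about 37 s. My last depth check showed the lockring tool upright with its top at 127–128 mm and the middle spacer unmoved, but no verdict came back; I also viewed 15 pictures, one over the limit of 14.

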